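Ready the drying rack and dry the texture panels

ROBOT

A 7-joint arm with a two-finger parallel gripper is mounted at the origin on the work surface. World frame = base frame: x ahead of the robot, y to its left, z up, the work surface at z = 0. Lengths are in m, angles in rad, forces in N, time in s.
With the tool pointing down it reaches from about 0.425 to 1.025 m from the base axis. Payload 3.6 kg.
Tool frame: the origin (TCP) lies where the fingers leave the gripper's body, on its centre line; the fingertips stand 73 mm ahead of it and the grasp point (between the pads) lies 54 mm ahead of it (env.pinch_z is the z of the grasp point in the tool frame, in m); z points along the fingers, y is the direction in which the jaws open and shut (so a half turn about z gives the same grasp; the last joint's range is limited). The gripper opens to 85 mm and grips with 20 to 120 N. Pads are 22 mm wide; open, the fingers measure 114 mm over their backs; the gripper's body (76 mm by 85 mm) begins 54 mm behind the grasp point. The pads swing forward as they close: fully open they stand 13 mm farther back than shut.
Start: joints at [-1.282, 0.591, 0.048, 1.609, -0.033, 0.943, -0.034], TCP at [0.27, 0.673, 0.304] pointing down, gripper open.
Joint ranges: [-2.69, 2.69], [-0.47, 2.24], [-1.27, 1.36], [0.19, 2.51], [-1.53, 4.68], [0.08, 2.07], [-3.09, 3.09]. Speed limits (rad/s): [2.57, 2.57, 3.14, 3.14, 3.14, 3.14, 3.14].

INTERFACE

Orientations are given as a unit quaternion [x, y, z, w].
In Python, from cell import status, vision, env gives the robot as it stands.
- The arm moves only by the shell command python3 -m handwheel 'ROWS' [FORCE]. ROWS is JSON, a list of rows, each a list of 3 entries, a list of its own where there are three numbers: the turn, a rotation vector about the world's x, y, z in degrees, then the shift along the world's x, y, z in mm, then the closure, from 0 (fully open) to 1 (shut). In form: [[[ax, ay, az], [tx, ty, tz], fingers], ...]. A call has 1 to 12 rows; each row shifts and turns the commanded pose from where the row before left it; what a row does not reach is not made up. A row lasts 1/12 s, in which the tool goes at most 41.7 mm and 7.16 degrees, less where a joint would pass 70% of its speed; a pose out of reach is approached as far as the arm can. A call with a gripper value outside its range is refused whole. The fingers move at their own pace and stop on an object; FORCE is the grip in N (left out, the last holds). Time passes only in rows, so rows that do not move let the fingers close. It gives the time, the measured TCP pose, the force and the opening at its end, in the units of the state.
- status.get_obs(): the state, without advancing time (a new reading comes with each control period).
- vision.read_camera(name): name is "scene" or "top"; returns (picture, depth): 480x640x3 uint8, red, green, blue; 480x640 float32, m along the optical axis (not along the pixel's ray), 0 where there is no reading.
- vision.camera_info(name): a dict with "mtx" (3x3 intrinsics, pixels), "R" (3x3) and "t" (3): a world point X has camera coordinates R X + t. Camera axes: x right, y down, z forward; pixel columns grow to the right and rows downward; lengths in m; the calibration is good to about 2 mm. A picture is of the moment at which its call begins. camera_info takes no time and is no camera call.
- env.finish_job(): hands the job in, once; it reports no verdict.
The state is a dict: "time_s": time; "qpos": joint angles; "qd": joint speeds; "tau": joint torques, N m; "tool_pos": TCP position; "eef_rot": TCP orientation; "force": force on the tool from outside, world axes, zero at the start; "wrist_torque": the same for the moment, N m; "grip_width": finger opening in m.
Only numpy, scipy, OpenCV 4.12 (cv2) and the standard library are available. Lean on these libraries where they do the work, as an engineer would, in place of code of your own. Each camera call takes 0.05 s, during which the arm holds its last target.

TASK

One bay of the drying rack has the paste jar standing in it and stays unused: fold the brace on the jar's side flat against the rail, and swing the brace of the free bay right out until it clicks into its end detent. Once that brace is seated, lay every painted panel there is flat across the middle arm and that brace, painted face up, side by side, square to the arms and well inside the bay, and let go. With all panels lying there, turn the hours dial back to its zero stop, and only then press the start button fully; leave the jar standing where it is.

Things in the scene. Friction and masses are not known exactly. Their poses are not given: they have to be found in the camera images.
- rack: drying rack, fixed on the table: wooden rail 30 x 620 x 90 mm (x, y, z), 2 braces, a middle arm, and a grey box 72 x 170 mm, 100 mm high, on the rail's middle (rack x -15 to +57 mm) with dial and start button. Origin on the table under the rail's middle; x away from the robot, y to the left; varies by some cm and 0.06 rad
- middle_tip (a point): end of the fixed middle arm, at its top face (z 90 mm): a wooden arm 40 mm wide along the rack's x, from the rail to this point 265 mm before the rail's middle; its last 12 mm bear a lip 12 mm high
- bay_left (a point): middle of the left bay, at the arms' top (z 90 mm), rack x -138, y +62 mm. A bay is the gap, open below, between the middle arm and the swung-out brace (centreline at rack y +-115 mm). Up to 3 panels lie across both, e.g. centred at rack x -68, -138, -208 mm, which leaves 25 mm between them
- bay_right (a point): middle of the right bay, likewise, rack x -138, y -62 mm
- brace_left (a joint): left brace's angle, rad: 0 = folded on the rail, towards rack +y; 1.571 = end detent, towards rack -x (the robot); opens counter-clockwise from above. Aluminium bar 22 mm wide, z 68 to 90 mm, 242 mm long, last 12 mm with a lip 12 mm high. Starts at 0.6 to 0.9 and stays (0.12 N m friction); a ball catch resists at 1.3 to 1.45 (about 5 N at 130 mm), then snaps in; seated above 1.52. Push or pinch it
- brace_left_hinge (a point): left brace's hinge axis, at its top face (z 90 mm); the axis is upright
- brace_left_mid (a point): point on the left brace's top face, on its centreline 130 mm from the hinge
- brace_right (a joint): right brace's angle, rad: 0 = folded on the rail, towards rack -y; 1.571 = end detent, towards rack -x (the robot); opens clockwise from above. Aluminium bar 22 mm wide, z 68 to 90 mm, 242 mm long, last 12 mm with a lip 12 mm high. Starts at 0.6 to 0.9 and stays (0.12 N m friction); a ball catch resists at 1.3 to 1.45 (about 5 N at 130 mm), then snaps in; seated above 1.52. Push or pinch it
- brace_right_hinge (a point): right brace's hinge axis, at its top face (z 90 mm); the axis is upright
- brace_right_mid (a point): point on the right brace's top face, on its centreline 130 mm from the hinge
- dial (a joint): hours dial, black knob of 48 mm diameter on the grey box (rack x +20, y -45 mm); its bar grip is 14 mm wide, 46 mm long, z 114 to 144 mm. Angle in rad: 0 = zero stop (bar along the rack's x), grows clockwise from above, to 2.7; starts at 1.0 to 2.4, so turn it back counter-clockwise (0.06 N m friction)
- dial_grip (a point): on the dial's axis, at the height to grip its bar
- start (a joint): start button's travel in m: 0 up, 0.006 fully pressed (5 N); springs back
- start_top (a point): centre of the start button's top face: white round button of 32 mm diameter, z 122 mm, on the grey box (rack x +20, y +45 mm), pressed straight down
- panel1: textured strip canvas, flat bar 45 x 180 x 18 mm (x, y, z), white with greyish paint on top, 0.11 kg; origin at the centre of its underside, y along its length, z up; starts flat on the table beside the rack. Two or three of the four panels are there in a run; None at the start = absent
- panel2: textured strip canvas, flat bar 45 x 180 x 18 mm (x, y, z), white with greyish paint on top, 0.11 kg; origin at the centre of its underside, y along its length, z up; starts flat on the table beside the rack. Two or three of the four panels are there in a run; None at the start = absent
- panel3: textured strip canvas, flat bar 45 x 180 x 18 mm (x, y, z), white with greyish paint on top, 0.11 kg; origin at the centre of its underside, y along its length, z up; starts flat on the table beside the rack. Two or three of the four panels are there in a run; None at the start = absent
- panel4: textured strip canvas, flat bar 45 x 180 x 18 mm (x, y, z), white with greyish paint on top, 0.11 kg; origin at the centre of its underside, y along its length, z up; starts flat on the table beside the rack. Two or three of the four panels are there in a run; None at the start = absent
- paste_jar: closed jar of paste, 60 mm diameter, 110 mm high, 0.35 kg, standing in the middle of one bay of the rack, left or right, about 75 mm from the middle arm's centreline; origin at the centre of its underside
- jar_lid: flat loose metal lid, 60 mm diameter, 14 mm high, lying on the table in the other bay, far below the arms; no obstacle

How it is judged:
On the way, in this order (a step that is already met when the one before it is completed fails the run):
1. the brace of the free bay is seated in its end detent (((y of paste_jar in the frame of rack below 0 m and value of joint brace_left above 1.52 rad) or (y of paste_jar in the frame of rack above 0 m and value of joint brace_right above 1.52 rad))), for 0.2 s.
2. every panel lies flat across middle arm and brace of the free bay, let go (height (world z) of panel1 between 0.084 and 0.097 m and angle between each of panel1, panel2, panel3, panel4's own z axis and vertical below 0.08 rad and angle between the y axis of each of panel1, panel2, panel3, panel4 and the y axis of rack, either way round below 0.3 rad and height (world z) of panel2 between 0.084 and 0.097 m and height (world z) of panel3 between 0.084 and 0.097 m and height (world z) of panel4 between 0.084 and 0.097 m and ((y of paste_jar in the frame of rack below 0 m and y of each of panel1, panel2, panel3, panel4 in the frame of rack above 0.03 m) or (y of paste_jar in the frame of rack above 0 m and y of each of panel1, panel2, panel3, panel4 in the frame of rack below -0.03 m)) and contact force between the fingers and panel1 below 0.1 N and contact force between the fingers and panel2 below 0.1 N and contact force between the fingers and panel3 below 0.1 N and contact force between the fingers and panel4 below 0.1 N), for 0.2 s.
3. the dial is at its zero stop (value of joint dial below 0.08 rad), for 0.2 s.
4. the start button is pressed (value of joint start above 0.0045 m), for 0.05 s.
At the end, for the whole second after the job is handed in: Free bay's brace above 1.52 rad, other below 0.12; every panel at rest in the free bay, centre 30 mm or more off the rack's centreline, underside 84 to 97 mm high, level within 0.08 rad, square within 0.3; dial below 0.08; jar within 40 mm of its start and upright (height (world z) of panel1 between 0.084 and 0.097 m and angle between each of panel1, panel2, panel3, panel4's own z axis and vertical below 0.08 rad and angle between the y axis of each of panel1, panel2, panel3, panel4 and the y axis of rack, either way round below 0.3 rad and height (world z) of panel2 between 0.084 and 0.097 m and height (world z) of panel3 between 0.084 and 0.097 m and height (world z) of panel4 between 0.084 and 0.097 m and ((y of paste_jar in the frame of rack below 0 m and y of each of panel1, panel2, panel3, panel4 in the frame of rack above 0.03 m) or (y of paste_jar in the frame of rack above 0 m and y of each of panel1, panel2, panel3, panel4 in the frame of rack below -0.03 m)) and value of joint dial below 0.08 rad and distance of paste_jar from where it was at the start of the episode below 0.04 m and angle between paste_jar's own z axis and vertical below 0.2 rad and ((y of paste_jar in the frame of rack below 0 m and value of joint brace_left above 1.52 rad and value of joint brace_right below 0.12 rad) or (y of paste_jar in the frame of rack above 0 m and value of joint brace_right above 1.52 rad and value of joint brace_left below 0.12 rad)) and linear speed of each of panel1, panel2, panel3, panel4 below 0.02 m/s); the robot touches nothing.
It fails at once if the start button is pressed while the dial is off its zero stop (value of joint start above 0.0045 m and value of joint dial above 0.15 rad).
It fails at once if the jar is knocked over (angle between paste_jar's own z axis and vertical above 0.6 rad).
Of panel1, panel2, panel3, panel4 only 2 to 3 are there at a start; the rules pass over those that are not, and their reading is None.
At some moment in a run one of panel1, panel2, panel3, panel4 may be knocked a few centimetres aside while the robot is not near it.
It also fails if it takes over 192 s, if anything falls off the work surface, if the arm or the gripper's body presses on something with over 40 N, if the wrist force passes 120 N, or if a joint passes its speed limit or range.

## Working session

There is one attempt and no reset: what is moved stays moved. The work goes in short steps, Python scripts to look and compute and a shell command to move; the robot and the scene stay as the last step left them, time stands still between calls to the robot, and variables do not carry over. Pictures are saved under pics/ and viewed, and the job is handed in when it is done.

```bash
ls; mkdir -p pics
python3 - <<'E'
from cell import status, vision, env
import cv2, numpy as np
o=status.get_obs(); print(o)
for n in ["scene","top"]:
    p,d=vision.read_camera(n); np.savez(f"{n}0.npz",p=p,d=d)
    cv2.imwrite(f"pics/{n}0.png",p[:,:,::-1])
    print(vision.camera_info(n))
print(env.pinch_z)
E
```

```text
pics
{'time_s': 0.0, 'qpos': array([-1.28250851,  0.59210864,  0.04829551,  1.60986263, -0.03327631,
        0.9426742 , -0.03367846]), 'qd': array([ 0.00022838,  0.00038845, -0.00016239, -0.00034697,  0.00052988,
       -0.00024585, -0.00017568]), 'tau': array([ 5.49130993e-05, -5.48699749e+01,  1.54640146e+00, -1.98122603e+01,
        9.35928285e-03,  8.94243160e-03,  4.19398489e-06]), 'tool_pos': array([0.26985633, 0.67217638, 0.30273311]), 'eef_rot': array([ 1.89678329e-01,  9.81845643e-01, -1.11526898e-03, -1.42354926e-04]), 'force': array([ 0.47055973, -0.52191547, -0.29321482]), 'wrist_torque': array([ 0.00844515,  0.03097891, -0.01983581]), 'grip_width': 0.0853643126511403}
{'mtx': array([[462.16085117,   0.        , 327.5694536 ],
       [  0.        , 462.16085117, 237.08226551],
       [  0.        ,   0.        ,   1.        ]]), 'R': array([[ 0.1866305 ,  0.98225833, -0.01837495],
       [ 0.56043735, -0.12180837, -0.81919027],
       [-0.80689469,  0.14258788, -0.57322741]]), 't': array([-0.08674679, -0.2456556 ,  1.55329888])}
{'mtx': array([[454.10519724,   0.        , 314.20013801],
       [  0.        , 454.10519724, 234.96559101],
       [  0.        ,   0.        ,   1.        ]]), 'R': array([[ 0.02306846, -0.99969911,  0.00833922],
       [-0.99684529, -0.02363464, -0.07576854],
       [ 0.07594284, -0.00656505, -0.99709056]]), 't': array([-0.01933871,  0.55908268,  1.08601198])}
0.0539
```

View pics/scene0.png

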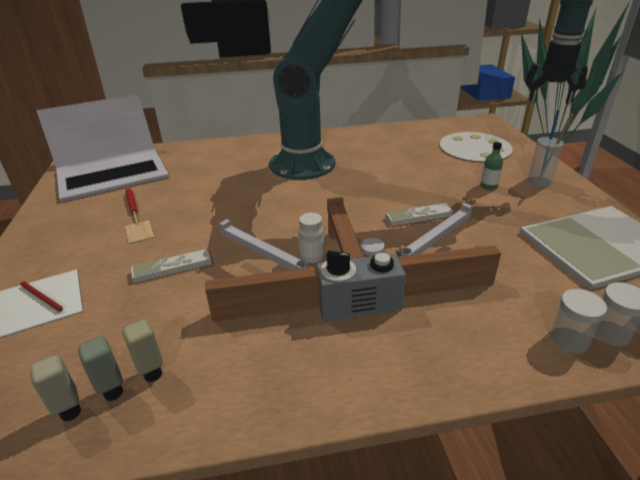

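View pics/top0.png

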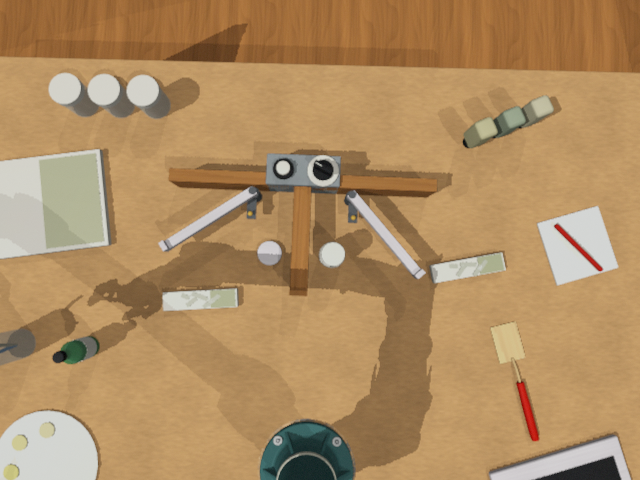

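The scene shows the jar in the right bay (top pixel 332,254), so the left bay, with the lid at 270,253, is free. There are two panels, at about (200,299) and (468,268) in the top view. Both braces are half open.

```bash
cat > h.py <<'E'
import numpy as np, cv2
from cell import vision, status, env
def cloud(n,d):
    c=vision.camera_info(n);K=c["mtx"];v,u=np.mgrid[:480,:640]
    X=np.stack([(u-K[0,2])/K[0,0]*d,(v-K[1,2])/K[1,1]*d,d],-1)
    W=(X-c["t"])@c["R"]; W[d==0]=np.nan
    return W
def proj(n,P):
    c=vision.camera_info(n);q=c["mtx"]@(c["R"]@np.asarray(P)+c["t"]);return q[:2]/q[2]
def ray(n,u,v,z):
    c=vision.camera_info(n);K=c["mtx"];r=c["R"].T@np.array([(u-K[0,2])/K[0,0],(v-K[1,2])/K[1,1],1.]);o=-c["R"].T@c["t"]
    return o+r*(z-o[2])/r[2]
def rect(mask,W):
    P=W[mask][:,:2].astype(np.float32); (c,s,a)=cv2.minAreaRect(P*1000); return np.round(c,1),np.round(s,1),round(a,2),len(P)
E
python3 - <<'E'
from h import *
z=np.load("top0.npz");p,d=z['p'],z['d'];W=cloud("top",d)
print(np.nanmedian(W[...,2]), W[299,200],W[268,468],W[181,210],W[240,300],W[254,332],W[253,270])
Z=W[...,2]
def reg(m,x0,y0,x1,y1):
    k=np.zeros_like(m);k[y0:y1,x0:x1]=1;return m&(k>0)
def show(name,m): print(name,rect(m,W), np.nanmedian(Z[m]))
show("panelL",reg((Z>.012)&(Z<.03),140,270,260,330))
show("panelR",reg((Z>.012)&(Z<.03),428,240,525,295))
m=(Z>.08)&(Z<.098)
show("railL",reg(m,160,160,262,192)); show("railR",reg(m,345,165,450,200)); show("arm",reg(m,285,200,318,300))
show("railall",reg(m,160,160,262,186)|reg(m,345,178,450,200))
show("jar",reg((Z>.1)&(Z<.12),300,230,360,280))
for n,b in (("brL",(150,195,255,260)),("brR",(355,200,435,285))):
    q=reg((Z>.07)&(Z<.11),*b); show(n,q)
    P=W[q][:,:2]; print(np.round(cv2.fitLine(P.astype(np.float32),cv2.DIST_HUBER,0,.001,.001).ravel(),4))
for n,b in (("box",(255,145,345,200)),):
    show(n,reg((Z>.096)&(Z<.105),*b)); show("btn",reg((Z>.115)&(Z<.13),268,150,300,190));show("bar",reg((Z>.132)&(Z<.15),300,150,345,190))
E
```

```text
0.0011499722804476226 [0.39812008 0.26564872 0.01879394] [ 0.487735   -0.38306805  0.01835129] [0.67294249 0.236835   0.09067728] [0.54176133 0.02632086 0.09138838] [ 0.51085234 -0.04639641  0.11120078] [0.51320038 0.10082099 0.01290669]
panelL (array([398.5, 265.6]), array([ 45.2, 180.8]), 4.41, 1406) 0.019274879983043374
panelR (array([ 490.4, -383.1]), array([ 45.2, 181.4]), 11.52, 1364) 0.019539372253387248
railL (array([677.1, 225.9]), array([213.6,  49.4]), 88.74, 1321) 0.09094351592950245
railR (array([ 669.5, -179.7]), array([ 56.6, 211.2]), 1.62, 1348) 0.09099133000425866
arm (array([529.7,  25.8]), array([ 40. , 210.7]), 89.08, 1578) 0.0908197401618942
railall (array([669.6,  24.1]), array([617.3,  57.5]), 89.02, 2485) 0.09094890666411116
jar (array([512.2, -48.6]), array([51.5, 49.3]), 1.41, 431) 0.11108811755262633
brL (array([585.9, 240.8]), array([ 23.4, 239.7]), 33.99, 1109) 0.09054275469687234
[ 0.5524 -0.8336  0.5794  0.2467]
brR (array([ 553.7, -175.5]), array([227.4,  23. ]), 40.96, 1065) 0.09083973017250563
[ 0.7549  0.6559  0.5498 -0.177 ]
box (array([691.6,  34.6]), array([192.4,  98.1]), 88.64, 1225) 0.10099792399169676
btn (array([702.5,  69.2]), array([38.5, 42.7]), 56.38, 176) 0.12215509920860643
bar (array([701.7, -21.8]), array([45.3, 14.5]), 62.0, 148) 0.14389185840461644
```

Run:
```python
import cv2
p=cv2.imread("pics/top0.png");cv2.imwrite("pics/crop0.png",cv2.resize(p[130:330,140:460],None,fx=2.5,fy=2.5,interpolation=cv2.INTER_CUBIC))
```

```text
(no output)
```

View pics/crop0.png

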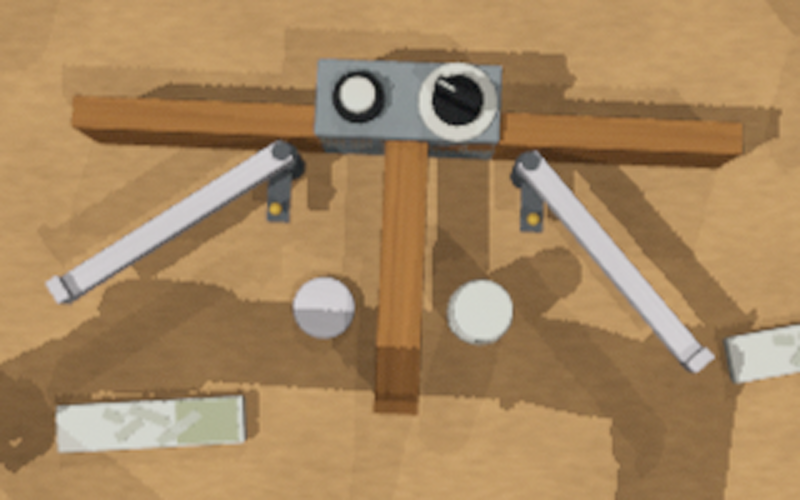

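```bash
python3 -m handwheel '[[[0,0,0],[26,-31,0],1],[[0,0,0],[26,-31,0],1],[[0,0,0],[26,-31,0],1],[[0,0,0],[26,-31,0],1],[[0,0,0],[26,-31,0],1],[[0,0,0],[26,-31,0],1],[[0,0,0],[26,-31,0],1],[[0,0,0],[26,-31,0],1],[[0,0,0],[26,-31,0],1],[[0,0,0],[26,-31,0],1],[[0,0,0],[26,-31,0],1],[[0,0,0],[26,-31,0],1]]' 40; python3 -c "
from cell import status;print(status.get_obs()['qpos'])"
```

```text
time_s: 1.1
tool_pos: [0.5828, 0.2989, 0.3035]
eef_rot: [0.19, 0.982, -0.0, -0.0]
force: [1.1, 0.1, -0.4]
grip_width: 0.0005
[-0.59566042  0.50324747  0.07571207  1.77732702 -0.04806146  0.86365218
  0.69104136]
```

```bash
python3 -m handwheel '[[[0,0,0],[0,0,-33],1],[[0,0,0],[0,0,-33],1],[[0,0,0],[0,0,-33],1],[[0,0,0],[0,0,-33],1],[[0,0,0],[0,0,-33],1],[[0,0,0],[0,0,0],1]]'
python3 - <<'E'
from h import *
p,d=vision.read_camera("top");cv2.imwrite("pics/t1.png",cv2.resize(p[130:330,140:460,::-1],None,fx=2.5,fy=2.5))
E
```

```text
time_s: 1.6
tool_pos: [0.578, 0.2987, 0.1321]
eef_rot: [0.19, 0.982, -0.004, -0.005]
force: [-1.7, -1.2, 0.4]
grip_width: 0.0001
```

View pics/t1.png

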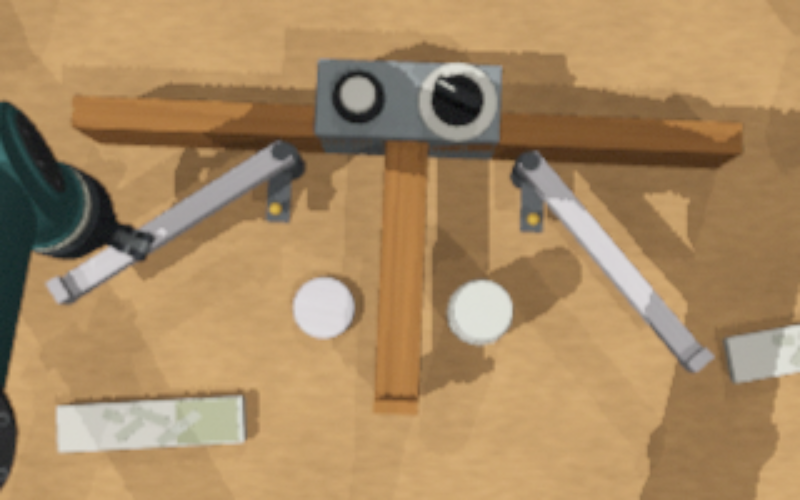

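Run:
```python
from h import *
for P in [(.578,.299,.06),(.578,.299,.132),(.557,.281,.09),(.557,.281,.09)]:
    print((proj("top",P)-[140,130])*2.5)
p,d=vision.read_camera("scene");cv2.imwrite("pics/s1.png",cv2.resize(p[100:340,190:510,::-1],None,fx=2.5,fy=2.5))
print(status.get_obs()['tool_pos'],ray("top",196,226,.06),ray("top",196,226,.09))
```

```text
[111.94929272 231.90263014]
[ 89.31993936 223.48806685]
[121.60136157 251.87894846]
[121.60136157 251.87894846]
[0.58138002 0.30038087 0.13785653] [0.57098231 0.27234525 0.06      ] [0.56828771 0.26470471 0.09      ]
```

View pics/s1.png

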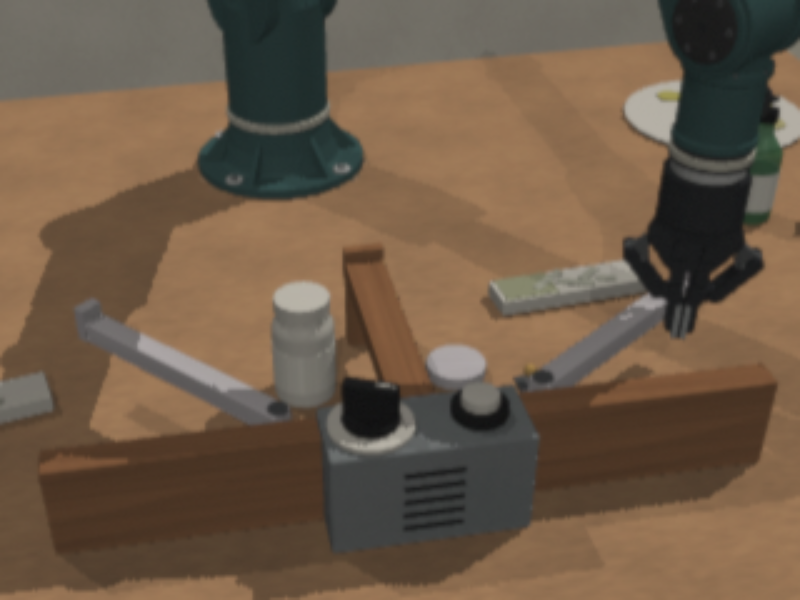

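```bash
python3 -m handwheel '[[[0,0,0],[-18,-12,0],1],[[0,0,0],[-17,-13,0],1],[[0,0,0],[-12,-12,0],1],[[0,0,0],[-13,-12,0],1],[[0,0,0],[-8,-10,0],1],[[0,0,0],[-8,-11,0],1],[[0,0,0],[-6,-11,0],1],[[0,0,0],[-6,-11,0],1],[[0,0,0],[-3,-10,0],1],[[0,0,0],[-4,-10,0],1],[[0,0,0],[-3,-10,0],1],[[0,0,0],[-3,-11,0],1]]'
python3 - <<'E'
from h import *
p,d=vision.read_camera("top");cv2.imwrite("pics/t2.png",cv2.resize(p[130:330,140:460,::-1],None,fx=2.5,fy=2.5))
E
```

```text
time_s: 2.7
tool_pos: [0.4808, 0.167, 0.1389]
eef_rot: [0.19, 0.982, 0.0, -0.0]
force: [3.4, 17.3, -1.9]
grip_width: 0.0
```

View pics/t2.png

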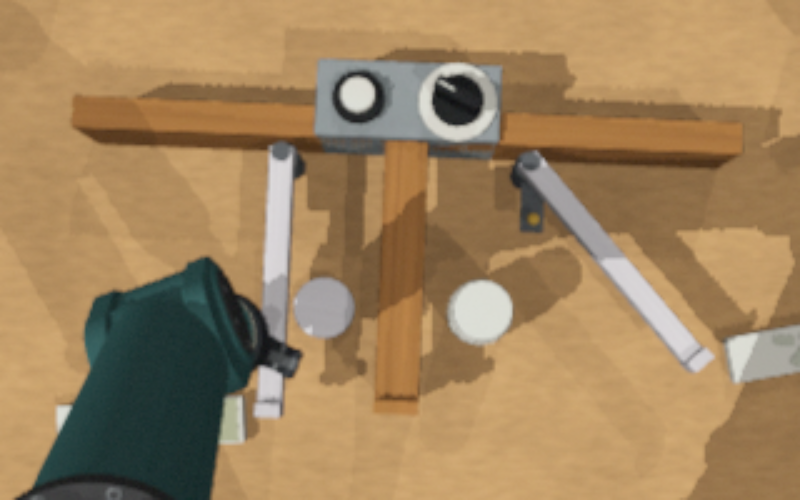

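The left brace is now parallel to the middle arm, with the finger pushing at about 17 N against the stop. I'll back off, then measure the angle.

```bash
python3 -m handwheel '[[[0,0,0],[0,-2,0],1],[[0,0,0],[0,0,0],1],[[0,0,0],[0,15,0],1],[[0,0,0],[0,20,0],1],[[0,0,0],[0,0,40],1],[[0,0,0],[0,0,40],1],[[0,0,0],[0,0,40],1],[[0,0,0],[0,0,40],1]]'
python3 - <<'E'
from h import *
p,d=vision.read_camera("top");W=cloud("top",d);Z=W[...,2]
cv2.imwrite("pics/t3.png",cv2.resize(p[130:330,140:460,::-1],None,fx=2.5,fy=2.5))
m=(Z>.08)&(Z<.096)&(abs(W[...,1]-.142)<.03)&(W[...,0]<.63)&(W[...,0]>.4)
print(cv2.fitLine(W[m][:,:2].astype(np.float32),cv2.DIST_HUBER,0,.001,.001).ravel(), m.sum())
m=(Z>.085)&(Z<.096)&(abs(W[...,1]-.026)<.03)&(W[...,0]<.64)&(W[...,0]>.44)
print(cv2.fitLine(W[m][:,:2].astype(np.float32),cv2.DIST_HUBER,0,.001,.001).ravel(), m.sum())
E
```

```text
time_s: 3.42
tool_pos: [0.4791, 0.1985, 0.2989]
eef_rot: [0.19, 0.982, -0.003, -0.003]
force: [0.7, 0.5, 0.0]
grip_width: 0.0002
[ 0.9998978  -0.01429929  0.52591676  0.14008488] 913
[ 0.9998717  -0.01602142  0.5392275   0.02565883] 1515
```

View pics/t3.png

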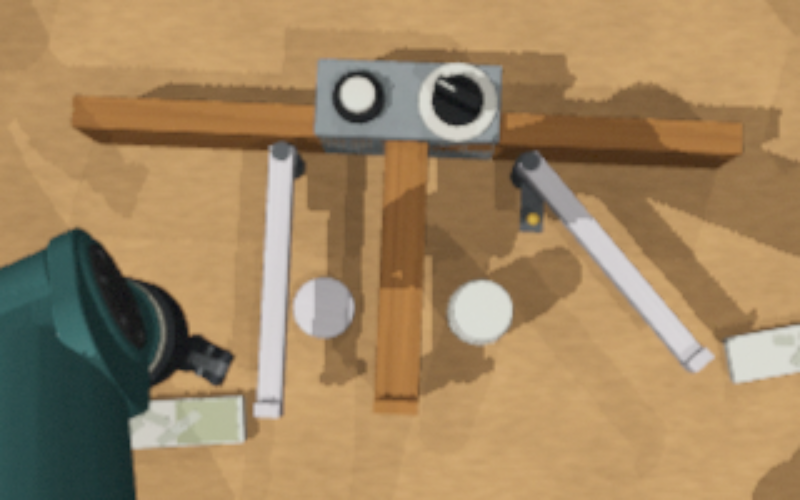

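```bash
python3 -m handwheel '[[[0,0,0],[2,-40,0],1],[[0,0,0],[2,-40,0],1],[[0,0,0],[2,-40,0],1],[[0,0,0],[2,-40,0],1],[[0,0,0],[2,-40,0],1],[[0,0,0],[2,-40,0],1],[[0,0,0],[2,-40,0],1],[[0,0,0],[2,-40,0],1],[[0,0,0],[2,-40,0],1],[[0,0,0],[1,-15,0],1],[[0,0,0],[0,0,0],1]]';python3 -m handwheel '[[[0,0,0],[0,0,-40],1],[[0,0,0],[0,0,-40],1],[[0,0,0],[0,0,-40],1],[[0,0,0],[0,0,-40],1],[[0,0,0],[0,0,0],1]]'
python3 - <<'E'
from h import *
import numpy as np
print(status.get_obs()['qpos'])
for t in [.855,.7,.5,.3,.15,.0165]:
    print(t,np.round(np.array([649,-91])+170*np.array([-np.sin(t),-np.cos(t)])-25*np.array([np.cos(t),-np.sin(t)])))
p,d=vision.read_camera("top");cv2.imwrite("pics/t4.png",cv2.resize(p[130:330,140:460,::-1],None,fx=2.5,fy=2.5))
E
```

```text
time_s: 4.38
tool_pos: [0.4971, -0.1805, 0.2979]
eef_rot: [0.195, 0.981, -0.001, -0.002]
force: [-0.4, 0.1, 0.4]
grip_width: -0.0001
time_s: 4.8
tool_pos: [0.4939, -0.1715, 0.1312]
eef_rot: [0.189, 0.982, 0.001, -0.01]
force: [-2.0, -0.3, 0.3]
grip_width: -0.0003
[ 0.18265852  0.62310074  0.08940102  2.16561957 -0.14405195  0.3779264
  1.58045443]
0.855 [ 504. -184.]
0.7 [ 520. -205.]
0.5 [ 546. -228.]
0.3 [ 575. -246.]
0.15 [ 599. -255.]
0.0165 [ 621. -261.]
```

View pics/t4.png

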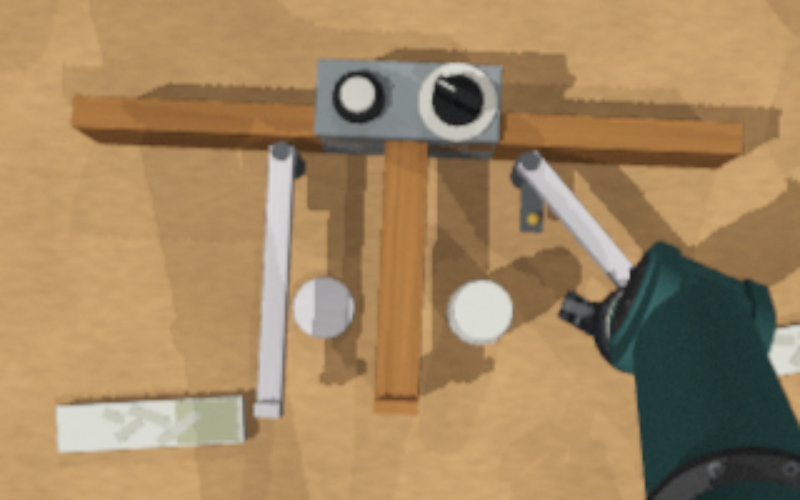

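```bash
python3 -m handwheel '[[[0,0,0],[11,-14,0],1],[[0,0,0],[11,-15,0],1],[[0,0,0],[13,-11,0],1],[[0,0,0],[13,-12,0],1],[[0,0,0],[14,-9,0],1],[[0,0,0],[15,-9,0],1],[[0,0,0],[12,-5,0],1],[[0,0,0],[12,-4,0],1],[[0,0,0],[9,-3,0],1],[[0,0,0],[5,-1,0],1],[[0,0,0],[4,0,0],1],[[0,0,0],[0,0,0],1]]'
python3 - <<'E'
from h import *
p,d=vision.read_camera("top");cv2.imwrite("pics/t5.png",cv2.resize(p[130:330,140:460,::-1],None,fx=2.5,fy=2.5))
E
```

```text
time_s: 5.85
tool_pos: [0.6199, -0.257, 0.1402]
eef_rot: [0.189, 0.982, -0.0, 0.001]
force: [-1.2, 0.4, -0.6]
grip_width: 0.0001
```

View pics/t5.png

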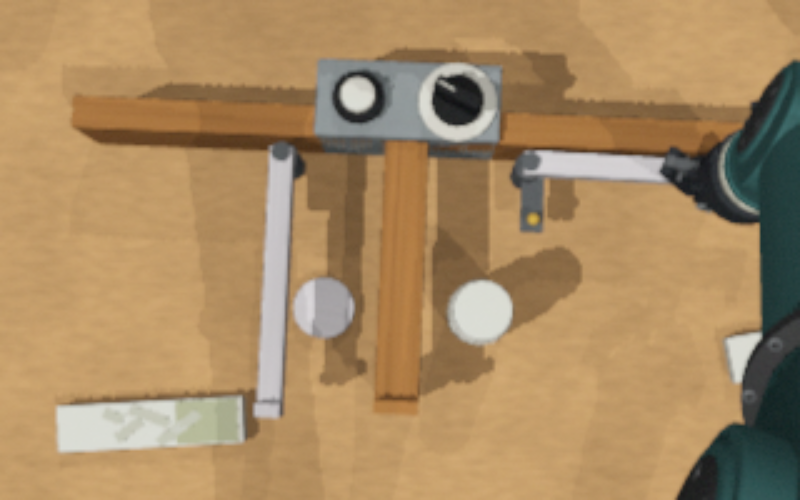

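Nearly folded. I'll push until the force rises.

```bash
python3 -m handwheel '[[[0,0,0],[3,0,0],1],[[0,0,0],[3,0,0],1],[[0,0,0],[0,0,0],1]]';python3 -m handwheel '[[[0,0,0],[3,0,0],1],[[0,0,0],[0,0,0],1]]'
```

```text
time_s: 6.15
tool_pos: [0.6234, -0.2572, 0.1386]
eef_rot: [0.19, 0.982, 0.0, -0.002]
force: [-3.7, 0.6, 4.2]
grip_width: -0.0002
time_s: 6.32
tool_pos: [0.6239, -0.2572, 0.1384]
eef_rot: [0.19, 0.982, 0.0, -0.005]
force: [-7.4, 2.0, 7.7]
grip_width: 0.0001
```

```bash
python3 -m handwheel '[[[0,0,0],[-20,0,0],1],[[0,0,0],[-20,0,0],1],[[0,0,0],[0,0,35],1],[[0,0,0],[0,0,35],1],[[0,0,0],[0,0,30],0.7],[[0,0,0],[-20,-35,0],0.2],[[0,0,0],[-20,-35,0],0],[[0,0,0],[0,-10,0],0],[[0,0,0],[0,0,0],0]]'
python3 - <<'E'
from h import *
p,d=vision.read_camera("top");W=cloud("top",d);Z=W[...,2]
cv2.imwrite("pics/t6.png",p[:,:,::-1])
m=(Z>.08)&(Z<.096)&(abs(W[...,0]-.645)<.016)&(W[...,1]<-.1)&(W[...,1]>-.33)
print(cv2.fitLine(W[m][:,:2].astype(np.float32),cv2.DIST_HUBER,0,.001,.001).ravel(), m.sum())
m=(Z>.012)&(Z<.03)&(W[...,1]<-.25)&(W[...,1]>-.5)&(abs(W[...,0]-.49)<.08); print(rect(m,W))
E
```

```text
time_s: 7.07
tool_pos: [0.546, -0.3429, 0.2396]
eef_rot: [0.194, 0.981, -0.002, 0.001]
force: [0.0, -0.0, -0.0]
grip_width: 0.0605
[ 0.01516506  0.999885    0.6481733  -0.21259147] 951
(array([ 490.5, -383.6]), array([ 45.3, 181.6]), 11.47, 1352)
```

View pics/t6.png

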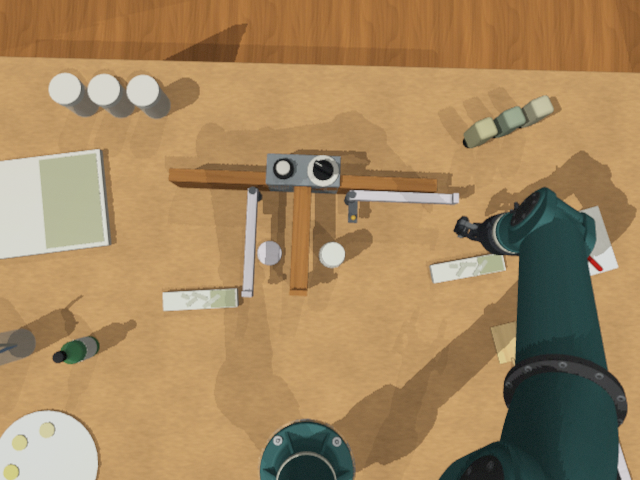

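```bash
python3 -m handwheel '[[[0,0,-7],[-7,-5,0],0],[[0,0,-7],[-7,-5,0],0],[[0,0,-7],[-7,-5,0],0],[[0,0,-7],[-7,-5,0],0],[[0,0,-7],[-7,-5,0],0],[[0,0,-7],[-7,-5,0],0],[[0,0,-7],[-7,-5,0],0],[[0,0,-7],[-6,-6,0],0],[[0,0,-0.5],[0,0,0],0],[[0,0,0],[0,0,0],0]]'
python3 - <<'E'
from cell import status
from scipy.spatial.transform import Rotation as R
import numpy as np
o=status.get_obs();y=R.from_quat(o['eef_rot']).as_matrix()[:,1];print(np.degrees(np.arctan2(y[1],y[0])),o['tool_pos'],o['eef_rot'],o['qpos'],o['grip_width'])
E
```

```text
time_s: 7.95
tool_pos: [0.4941, -0.3769, 0.2385]
eef_rot: [0.63, 0.776, 0.0, -0.0]
force: [0.4, 0.0, 0.7]
grip_width: 0.0852
11.855189475565375 [ 0.49411941 -0.37687086  0.23847258] [ 6.30301928e-01  7.76350046e-01  2.48872082e-04 -1.56717320e-04] [ 0.30320266  0.57108799  0.39657308  1.91404561 -0.32332467  0.71912209
  1.09587184] 0.08524071565839969
```

```bash
python3 -m handwheel '[[[0,0,-0.4],[-4,-7,0],0],[[0,0,0],[0,0,-38],0],[[0,0,0],[0,0,-38],0],[[0,0,0],[0,0,-38],0],[[0,0,0],[0,0,-36],0],[[0,0,0],[0,0,0],0],[[0,0,0],[0,0,0],0]]';python3 -m handwheel '[[[0,0,0],[0,0,-8],0],[[0,0,0],[0,0,-8],0],[[0,0,0],[0,0,0],0]]'
```

```text
time_s: 8.53
tool_pos: [0.4886, -0.3843, 0.0874]
eef_rot: [0.634, 0.773, 0.0, -0.002]
force: [0.2, 0.0, 0.3]
grip_width: 0.0851
time_s: 8.78
tool_pos: [0.4897, -0.3854, 0.0736]
eef_rot: [0.634, 0.773, 0.0, 0.001]
force: [-0.0, -0.3, 0.2]
grip_width: 0.0852
```

```bash
python3 -m handwheel '[[[0,0,0],[0,0,-3],0],[[0,0,0],[0,0,0],0.3],[[0,0,0],[0,0,0],0.4],[[0,0,0],[0,0,0],0.5],[[0,0,0],[0,0,0],0.6],[[0,0,0],[0,0,0],0.7],[[0,0,0],[0,0,0],0.7],[[0,0,0],[0,0,0],0.7]]' 40
python3 - <<'E'
from h import *
p,d=vision.read_camera("scene");cv2.imwrite("pics/s7.png",cv2.resize(p[180:300,90:250,::-1],None,fx=5,fy=5))
E
```

```text
time_s: 9.45
tool_pos: [0.4895, -0.3856, 0.0707]
eef_rot: [0.635, 0.773, 0.0, 0.001]
force: [-0.8, 0.9, 5.5]
grip_width: 0.044
```

View pics/s7.png

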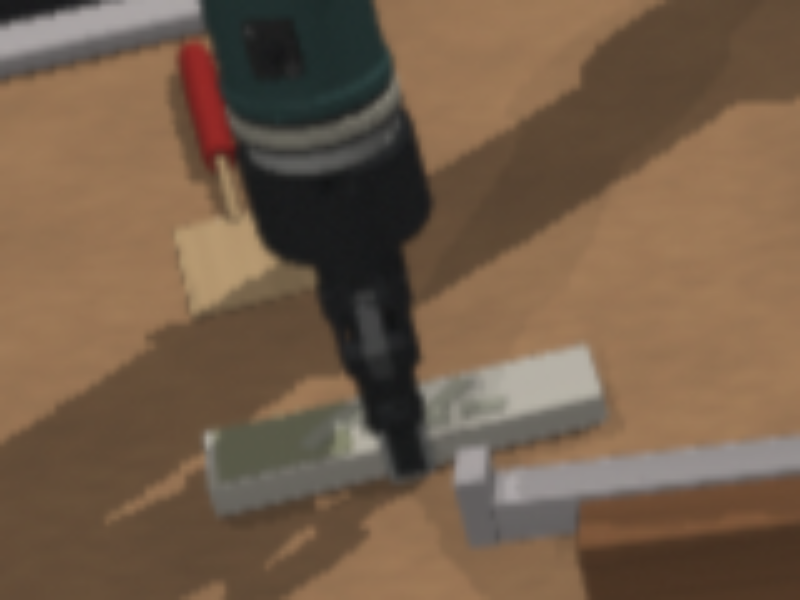

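```bash
python3 -m handwheel '[[[0,0,0],[0,0,5],0.7],[[0,0,0],[0,0,20],0.7],[[0,0,0],[0,0,35],0.7],[[0,0,0],[0,0,35],0.7],[[0,0,0],[0,0,35],0.7],[[0,0,0],[0,0,35],0.7],[[0,0,0],[0,0,10],0.7],[[0,0,0],[0,0,0],0.7]]';python3 -m handwheel '[[[0,0,-1],[6,29,0],0.7],[[0,0,-1],[6,29,0],0.7],[[0,0,-1],[6,29,0],0.7],[[0,0,-1],[6,29,0],0.7],[[0,0,-1],[6,29,0],0.7],[[0,0,-1],[6,29,0],0.7],[[0,0,-1],[6,29,0],0.7],[[0,0,-1],[6,29,0],0.7],[[0,0,-1],[6,29,0],0.7],[[0,0,-1],[6,29,0],0.7],[[0,0,-1],[6,29,0],0.7],[[0,0,-1],[6,29,0],0.7]]';python3 -m handwheel '[[[0,0,0],[6,29,0],0.7],[[0,0,-0.5],[6,29,0],0.7],[[0,0,0],[6,29,0],0.7],[[0,0,0],[6,29,0],0.7],[[0,0,0],[2,11,0],0.7],[[0,0,0],[0,0,0],0.7],[[0,0,0],[0,0,0],0.7]]'
python3 - <<'E'
from h import *
from scipy.spatial.transform import Rotation as R
o=status.get_obs();y=R.from_quat(o['eef_rot']).as_matrix()[:,1];print(np.degrees(np.arctan2(y[1],y[0])),o['tool_pos'])
p,d=vision.read_camera("scene");cv2.imwrite("pics/s8.png",cv2.resize(p[100:340,190:510,::-1],None,fx=2.5,fy=2.5))
p,d=vision.read_camera("top");cv2.imwrite("pics/t8.png",p[:,:,::-1])
E
```

```text
time_s: 10.17
tool_pos: [0.4903, -0.3864, 0.2483]
eef_rot: [0.635, 0.773, 0.0, 0.003]
force: [0.4, -0.1, -0.7]
grip_width: 0.044
time_s: 11.17
tool_pos: [0.5598, -0.0354, 0.2427]
eef_rot: [0.712, 0.702, -0.002, -0.001]
force: [-0.9, 0.5, -1.3]
grip_width: 0.0443
time_s: 11.75
tool_pos: [0.586, 0.0897, 0.2433]
eef_rot: [0.714, 0.7, -0.002, -0.001]
force: [0.3, -0.7, -1.0]
grip_width: 0.0443
-1.1979917342214563 [0.58602792 0.08971597 0.24329991]
```

View pics/s8.png

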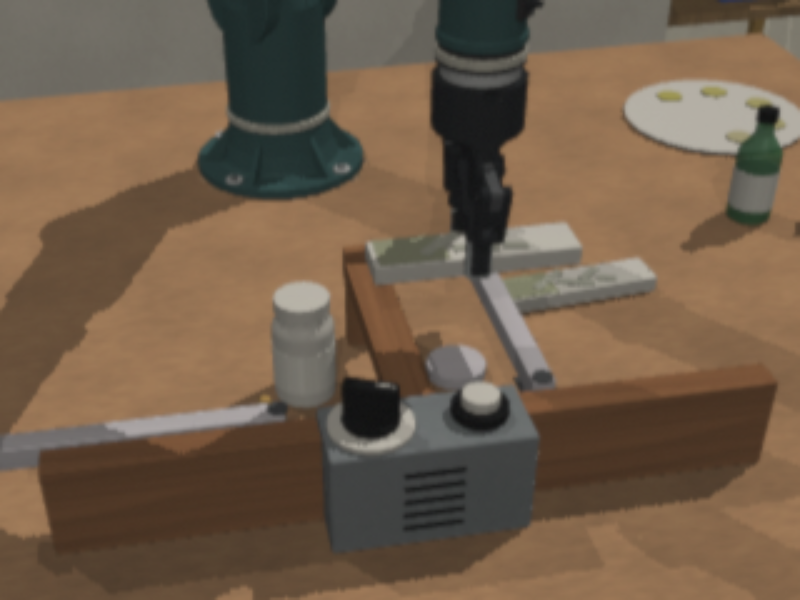

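View pics/t8.png

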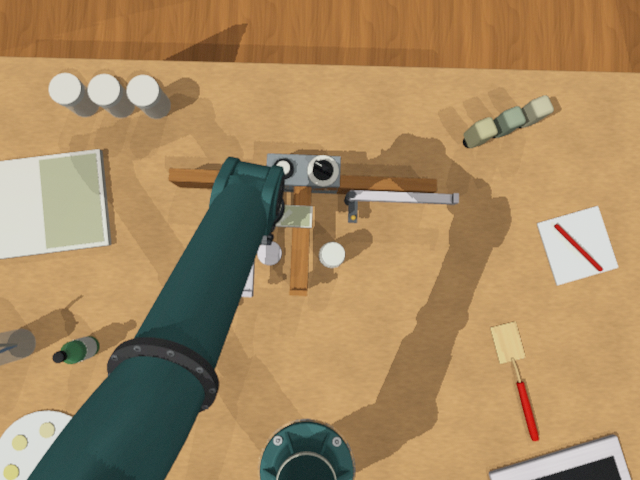

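```bash
python3 -m handwheel '[[[0,0,0],[1,-1,-30],0.7],[[0,0,0],[0,0,-30],0.7],[[0,0,0],[0,0,-15],0.7],[[0,0,0],[0,0,-5],0.7],[[0,0,0],[0,0,0],0.7],[[0,0,0],[0,0,0],0.7]]';python3 -m handwheel '[[[0,0,0],[0,0,-2],0.7],[[0,0,0],[0,0,0],0.7],[[0,0,0],[0,0,0],0.7]]'
```

```text
time_s: 12.35
tool_pos: [0.5885, 0.0872, 0.1655]
eef_rot: [0.716, 0.698, 0.0, 0.001]
force: [-0.5, -0.4, -1.2]
grip_width: 0.0439
time_s: 12.6
tool_pos: [0.5886, 0.0888, 0.1639]
eef_rot: [0.715, 0.699, 0.001, 0.0]
force: [-0.3, 0.6, -0.7]
grip_width: 0.0438
```

```bash
python3 -m handwheel '[[[0,0,0],[0,0,-1.5],0.7],[[0,0,0],[0,0,0],0.7],[[0,0,0],[0,0,0],0.7]]';python3 -m handwheel '[[[0,0,0],[0,0,-1],0.7],[[0,0,0],[0,0,0],0.7]]';python3 -m handwheel '[[[0,0,0],[0,0,-1],0.7],[[0,0,0],[0,0,0],0.7]]'
```

```text
time_s: 12.85
tool_pos: [0.5881, 0.089, 0.1616]
eef_rot: [0.715, 0.699, 0.0, 0.0]
force: [1.0, 0.3, -1.4]
grip_width: 0.0443
time_s: 13.02
tool_pos: [0.5883, 0.0889, 0.1607]
eef_rot: [0.715, 0.699, 0.0, 0.0]
force: [-0.3, -0.1, 1.3]
grip_width: 0.0441
time_s: 13.18
tool_pos: [0.5883, 0.0889, 0.1606]
eef_rot: [0.715, 0.699, 0.0, -0.0]
force: [-2.8, 0.7, 9.5]
grip_width: 0.0443
```

```bash
python3 -m handwheel '[[[0,0,0],[0,0,0.5],0.4],[[0,0,0],[0,0,0],0.3],[[0,0,0],[0,0,0],0.2],[[0,0,0],[0,0,0],0.1],[[0,0,0],[0,0,0],0],[[0,0,0],[0,0,0],0],[[0,0,0],[0,0,10],0],[[0,0,0],[0,0,30],0],[[0,0,0],[0,0,40],0],[[0,0,0],[0,10,30],0],[[0,0,0],[-20,30,0],0],[[0,0,0],[-20,30,0],0]]';python3 -m handwheel '[[[0,0,0],[-20,30,0],0],[[0,0,0],[-20,30,0],0],[[0,0,0],[-20,20,0],0],[[0,0,0],[0,0,0],0]]'
python3 - <<'E'
from h import *
p,d=vision.read_camera("top");W=cloud("top",d);Z=W[...,2]
cv2.imwrite("pics/t9.png",p[:,:,::-1])
m=(Z>.1)&(Z<.115)&(abs(W[...,0]-.588)<.05)&(abs(W[...,1]-.087)<.11); print(rect(m,W), np.nanmedian(Z[m]), np.nanpercentile(Z[m],[5,95]))
m=(Z>.012)&(Z<.03)&(abs(W[...,1]-.265)<.13)&(abs(W[...,0]-.4)<.08);print(rect(m,W))
E
```

```text
time_s: 14.18
tool_pos: [0.5504, 0.1578, 0.2735]
eef_rot: [0.717, 0.697, 0.003, 0.002]
force: [-0.2, 0.8, -0.4]
grip_width: 0.0854
time_s: 14.52
tool_pos: [0.4833, 0.2446, 0.2696]
eef_rot: [0.711, 0.703, -0.001, -0.003]
force: [-0.3, 0.8, 0.4]
grip_width: 0.0855
(array([589.5,  90.9]), array([180.1,  46.4]), 89.03, 1599) 0.10943020489667653 [0.10581208 0.11268517]
(array([398.4, 265.8]), array([ 45.2, 180.9]), 4.52, 1192)
```

View pics/t9.png

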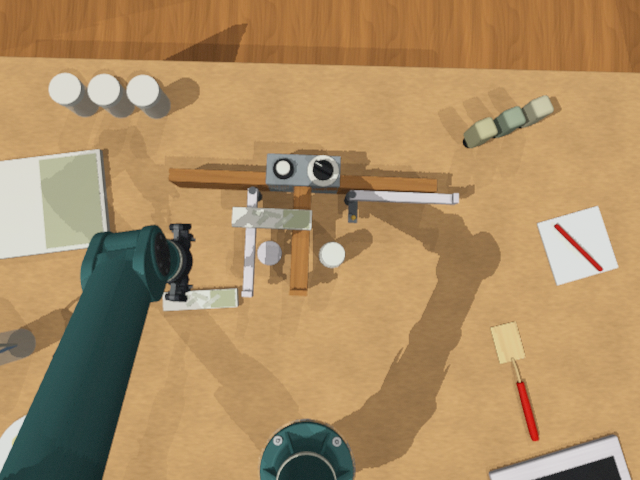

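```bash
python3 -m handwheel '[[[0,0,2],[-28,6,0],0],[[0,0,2],[-28,6,0],0],[[0,0,1.5],[-28,7,0],0],[[0,0,0],[0,0,-35],0],[[0,0,0],[0,0,-35],0],[[0,0,0],[0,0,-35],0],[[0,0,0],[0,0,-35],0],[[0,0,0],[0,0,0],0],[[0,0,0],[0,0,0],0]]'
python3 - <<'E'
from h import *
from scipy.spatial.transform import Rotation as R
o=status.get_obs();y=R.from_quat(o['eef_rot']).as_matrix()[:,1];print(np.degrees(np.arctan2(y[1],y[0])),o['tool_pos'])
E
```

```text
time_s: 15.32
tool_pos: [0.4046, 0.2563, 0.1293]
eef_rot: [0.681, 0.732, -0.002, -0.0]
force: [0.5, 0.5, 0.8]
grip_width: 0.0856
4.0813874798726495 [0.40458767 0.2562861  0.1293252 ]
```

```bash
python3 -m handwheel '[[[0,0,0.4],[-6,9,0],0],[[0,0,0],[0,0,-25],0],[[0,0,0],[0,0,-20],0],[[0,0,0],[0,0,-8],0],[[0,0,0],[0,0,0],0],[[0,0,0],[0,0,0],0]]'; python3 -m handwheel '[[[0,0,0],[0,0,-5],0],[[0,0,0],[0,0,0],0]]'
python3 - <<'E'
from h import *
o=status.get_obs();print(o['tool_pos'])
p,d=vision.read_camera("scene");cv2.imwrite("pics/s10.png",cv2.resize(p[100:340,190:510,::-1],None,fx=2.5,fy=2.5))
E
```

```text
time_s: 15.82
tool_pos: [0.3987, 0.2673, 0.0782]
eef_rot: [0.678, 0.735, 0.001, 0.0]
force: [0.6, -0.7, -0.2]
grip_width: 0.085
time_s: 15.98
tool_pos: [0.3986, 0.2671, 0.0726]
eef_rot: [0.678, 0.735, 0.001, 0.0]
force: [1.7, -0.3, 0.2]
grip_width: 0.0855
[0.39857076 0.26714689 0.0726243 ]
```

View pics/s10.png

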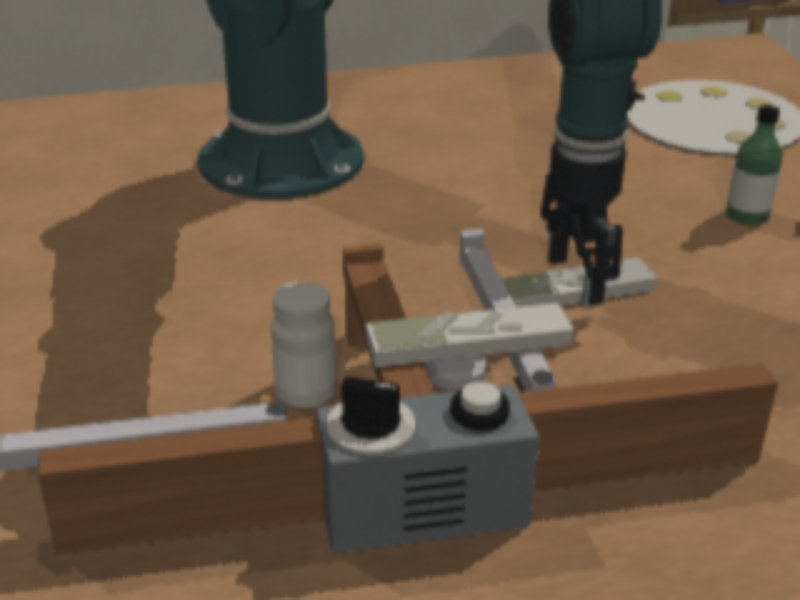

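The fingers straddle the left panel, and the first panel lies across the arm and brace. Next I'll close and lift.

```bash
python3 -m handwheel '[[[0,0,0],[0,0,-1.5],0.3],[[0,0,0],[0,0,0],0.4],[[0,0,0],[0,0,0],0.5],[[0,0,0],[0,0,0],0.6],[[0,0,0],[0,0,0],0.7],[[0,0,0],[0,0,0],0.7],[[0,0,0],[0,0,0],0.7]]' 40; python3 -m handwheel '[[[0,0,0],[0,0,5],0.7],[[0,0,0],[0,0,20],0.7],[[0,0,0],[0,0,35],0.7],[[0,0,0],[0,0,35],0.7],[[0,0,0],[0,0,35],0.7],[[0,0,0],[0,0,35],0.7],[[0,0,0],[0,0,10],0.7],[[0,0,0],[0,0,0],0.7]]'
```

```text
time_s: 16.62
tool_pos: [0.398, 0.2668, 0.0707]
eef_rot: [0.678, 0.735, -0.0, -0.0]
force: [-0.5, -0.1, 5.5]
grip_width: 0.044
time_s: 17.28
tool_pos: [0.3992, 0.2676, 0.2478]
eef_rot: [0.678, 0.735, 0.003, 0.0]
force: [0.3, -0.4, -1.9]
grip_width: 0.044
```

```bash
python3 -m handwheel '[[[0,0,-1],[10,-20,0],0.7],[[0,0,-1],[10,-20,0],0.7],[[0,0,-1],[10,-20,0],0.7],[[0,0,-1],[10,-20,0],0.7],[[0,0,-1],[10,-20,0],0.7],[[0,0,-0.4],[10,-20,0],0.7],[[0,0,0],[10,-20,0],0.7],[[0,0,0],[10,-20,0],0.7],[[0,0,0],[12,-17,0],0.7],[[0,0,0],[0,0,0],0.7],[[0,0,0],[0,0,0],0.7]]';python3 -m handwheel '[[[0,0,0],[0,0,-30],0.7],[[0,0,0],[0,0,-30],0.7],[[0,0,0],[0,0,-15],0.7],[[0,0,0],[0,0,-5],0.7],[[0,0,0],[0,0,0],0.7],[[0,0,0],[0,0,0],0.7]]'
python3 - <<'E'
from h import *
from scipy.spatial.transform import Rotation as R
o=status.get_obs();y=R.from_quat(o['eef_rot']).as_matrix()[:,1];print(np.degrees(np.arctan2(y[1],y[0])),o['tool_pos'])
p,d=vision.read_camera("scene");cv2.imwrite("pics/s11.png",cv2.resize(p[100:340,190:510,::-1],None,fx=2.5,fy=2.5))
E
```

```text
time_s: 18.2
tool_pos: [0.4896, 0.0885, 0.2437]
eef_rot: [0.713, 0.701, -0.002, -0.001]
force: [-0.3, 0.1, -2.1]
grip_width: 0.044
time_s: 18.7
tool_pos: [0.4898, 0.0902, 0.1652]
eef_rot: [0.712, 0.703, -0.0, -0.0]
force: [-0.4, 0.3, -1.5]
grip_width: 0.0443
-0.7300352982356327 [0.48978045 0.09024356 0.16518884]
```

View pics/s11.png

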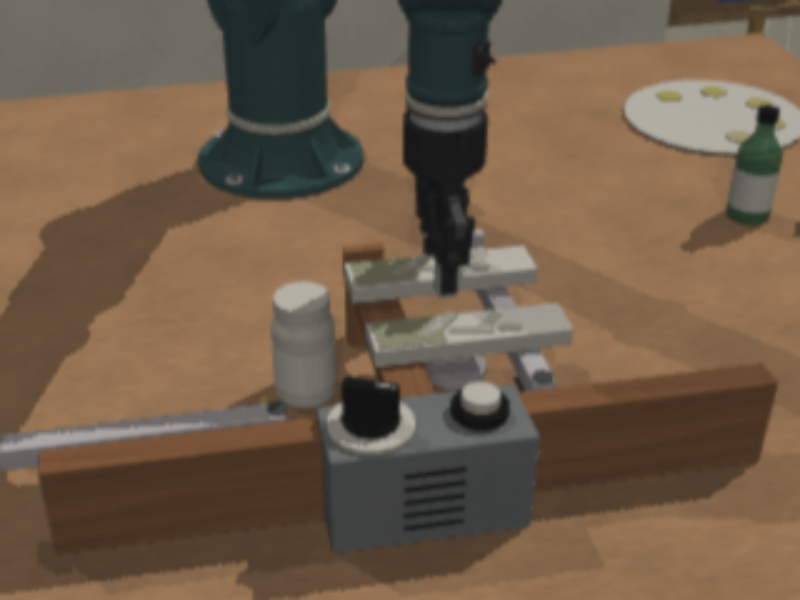

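```bash
python3 -m handwheel '[[[0,0,0],[0,0,-2],0.7],[[0,0,0],[0,0,-1.5],0.7],[[0,0,0],[0,0,0],0.7]]';python3 -m handwheel '[[[0,0,0],[0,0,-1],0.7],[[0,0,0],[0,0,0],0.7]]';python3 -m handwheel '[[[0,0,0],[0,0,-0.8],0.7],[[0,0,0],[0,0,0],0.7]]'
```

```text
time_s: 19.0
tool_pos: [0.4903, 0.09, 0.1624]
eef_rot: [0.712, 0.702, 0.0, 0.0]
force: [-0.3, -0.4, -2.3]
grip_width: 0.0445
time_s: 19.17
tool_pos: [0.4902, 0.0899, 0.1611]
eef_rot: [0.712, 0.702, 0.0, 0.0]
force: [1.1, -0.6, -1.9]
grip_width: 0.0441
time_s: 19.33
tool_pos: [0.4902, 0.0898, 0.1607]
eef_rot: [0.712, 0.702, 0.0, -0.0]
force: [-2.0, 0.8, 4.9]
grip_width: 0.0444
```

```bash
python3 -m handwheel '[[[0,0,0],[0,0,0.5],0.4],[[0,0,0],[0,0,0],0.3],[[0,0,0],[0,0,0],0.2],[[0,0,0],[0,0,0],0.1],[[0,0,0],[0,0,0],0],[[0,0,0],[0,0,0],0],[[0,0,0],[0,0,10],0],[[0,0,0],[0,0,30],0],[[0,0,0],[0,0,40],0],[[0,0,0],[0,0,30],0],[[0,0,0],[10,-30,0],0],[[0,0,0],[10,-30,0],0]]';python3 -m handwheel '[[[0,0,-7],[20,-30,0],0],[[0,0,-7],[30,-20,0],0],[[0,0,-7],[40,0,0],0],[[0,0,-6],[40,0,0],0],[[0,0,0],[30,0,0],0],[[0,0,0],[30,0,0],0],[[0,0,0],[0,0,0],0],[[0,0,0],[0,0,0],0]]'
python3 - <<'E'
from h import *
from scipy.spatial.transform import Rotation as R
o=status.get_obs();y=R.from_quat(o['eef_rot']).as_matrix()[:,1];print(np.degrees(np.arctan2(y[1],y[0])),o['tool_pos'])
p,d=vision.read_camera("scene");cv2.imwrite("pics/s12.png",cv2.resize(p[100:340,190:510,::-1],None,fx=2.5,fy=2.5))
p,d=vision.read_camera("top");cv2.imwrite("pics/t12.png",cv2.resize(p[130:330,140:460,::-1],None,fx=2.5,fy=2.5))
E
```

```text
time_s: 20.33
tool_pos: [0.5113, 0.0322, 0.2732]
eef_rot: [0.709, 0.705, 0.002, 0.001]
force: [1.1, -0.0, -0.3]
grip_width: 0.0855
time_s: 21.0
tool_pos: [0.7012, -0.02, 0.2707]
eef_rot: [0.856, 0.517, -0.0, 0.001]
force: [-0.4, -0.5, -0.2]
grip_width: 0.0855
-27.70995863692242 [ 0.70119697 -0.01996779  0.27072154]
```

View pics/s12.png

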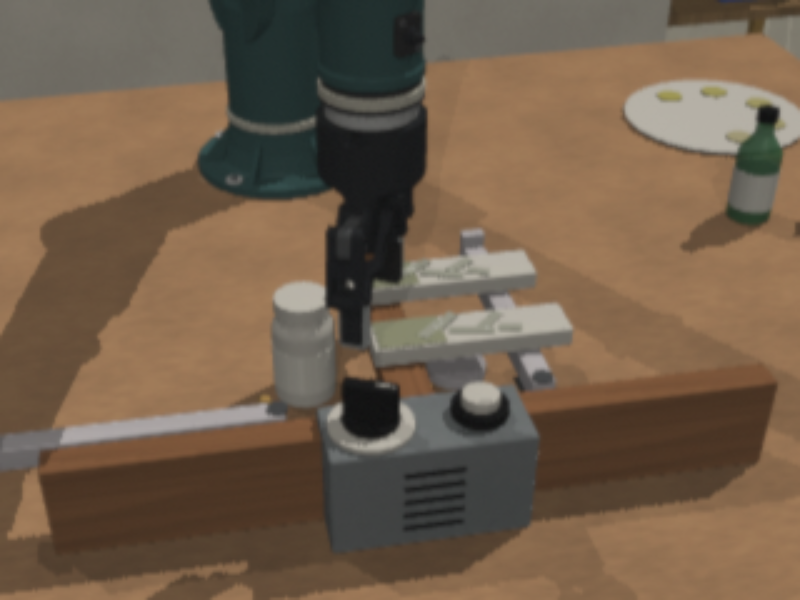

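View pics/t12.png

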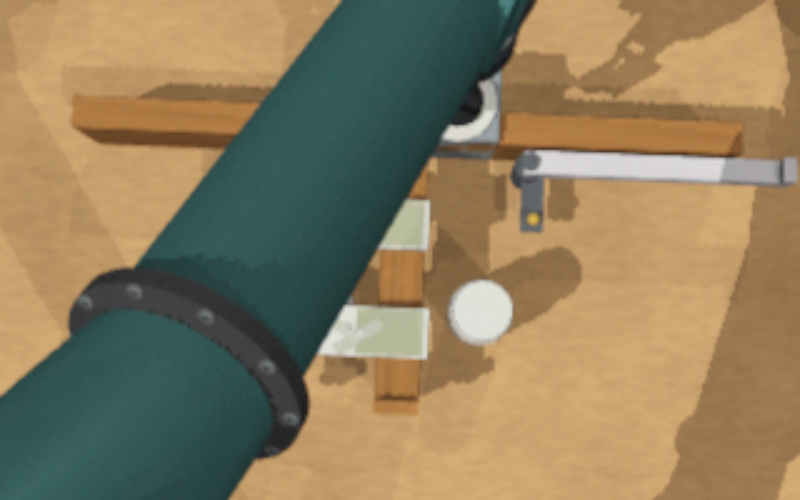

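```bash
python3 -m handwheel '[[[0,0,0],[0,-1.5,-30],0.3],[[0,0,0],[0,0,-30],0.3],[[0,0,0],[0,0,-15],0.3],[[0,0,0],[0,0,-4],0.3],[[0,0,0],[0,0,0],0.5],[[0,0,0],[0,0,0],0.6],[[0,0,0],[0,0,0],0.8],[[0,0,0],[0,0,0],1],[[0,0,0],[0,0,0],1],[[0,0,0],[0,0,0],1]]' 40
python3 - <<'E'
from h import *
o=status.get_obs();print(o['tool_pos'],o['wrist_torque'],o['qpos'])
p,d=vision.read_camera("scene");cv2.imwrite("pics/s13.png",cv2.resize(p[200:320,290:450,::-1],None,fx=5,fy=5))
E
```

```text
time_s: 21.93
tool_pos: [0.7004, -0.0217, 0.1936]
eef_rot: [0.856, 0.517, 0.001, -0.0]
force: [-2.7, 0.7, 5.8]
grip_width: 0.0134
[ 0.70035829 -0.02169525  0.19360097] [ 0.18023427  0.5859194  -0.00613922] [-0.42017777  0.77172311  0.61957347  1.75934889 -0.59745493  0.80605433
  0.00749495]
```

View pics/s13.png

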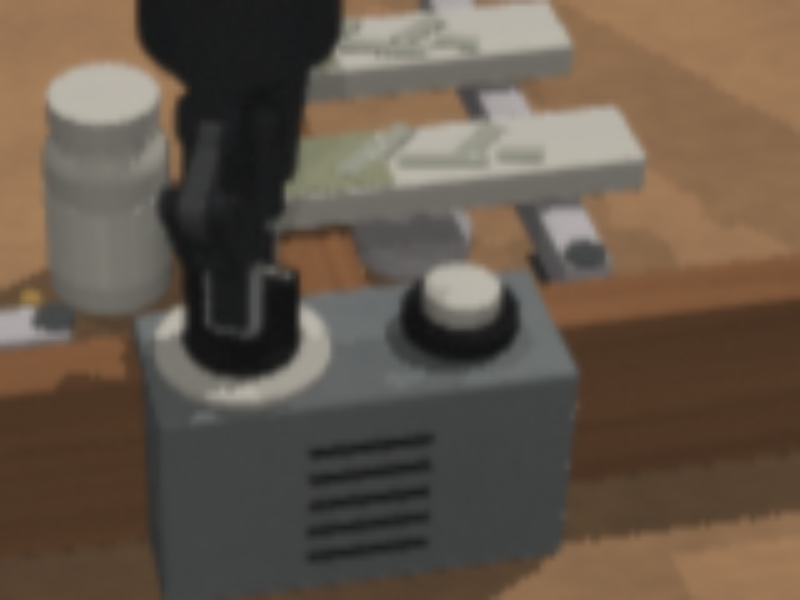

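```bash
python3 -m handwheel '[[[0,0,0],[0,0,1.5],1],[[0,0,7],[0,0,0],1],[[0,0,7],[0,0,0],1],[[0,0,7],[0,0,0],1],[[0,0,7],[0,0,0],1],[[0,0,7],[0,0,0],1],[[0,0,7],[0,0,0],1],[[0,0,7],[0,0,0],1],[[0,0,7],[0,0,0],1]]'; python3 -m handwheel '[[[0,0,7],[0,0,0],1],[[0,0,7],[0,0,0],1],[[0,0,7],[0,0,0],1],[[0,0,7],[0,0,0],1],[[0,0,7],[0,0,0],1],[[0,0,7],[0,0,0],1],[[0,0,0],[0,0,0],1],[[0,0,0],[0,0,0],1]]'
python3 - <<'E'
from h import *
from scipy.spatial.transform import Rotation as R
o=status.get_obs();y=R.from_quat(o['eef_rot']).as_matrix()[:,1];print(np.degrees(np.arctan2(y[1],y[0])),o['tool_pos'],o['wrist_torque'],o['qpos'])
E
```

```text
time_s: 22.73
tool_pos: [0.7004, -0.0216, 0.1937]
eef_rot: [0.511, 0.86, 0.0, 0.0]
force: [-0.8, -0.2, -0.7]
grip_width: 0.013
time_s: 23.4
tool_pos: [0.7004, -0.0216, 0.1936]
eef_rot: [0.173, 0.985, 0.0, 0.0]
force: [-0.6, 0.5, 1.1]
grip_width: 0.0135
70.05572905056043 [ 0.70041443 -0.02155395  0.19362044] [0.34771688 0.08854493 0.01697449] [-0.13403019  0.68727933  0.15393457  1.74544006 -0.14925691  0.71927043
  1.32059088]
```

```bash
python3 -m handwheel '[[[0,0,7],[0,0,0],1],[[0,0,7],[0,0,0],1],[[0,0,3],[0,0,0],1],[[0,0,2],[0,0,0],1],[[0,0,0],[0,0,0],1],[[0,0,0],[0,0,0],1]]'
cat > q.py <<'E'
from h import *
from scipy.spatial.transform import Rotation as R
o=status.get_obs();y=R.from_quat(o['eef_rot']).as_matrix()[:,1];print(np.degrees(np.arctan2(y[1],y[0])),o['tool_pos'],o['wrist_torque'])
E
python3 q.py; python3 -m handwheel '[[[0,0,2],[0,0,0],1],[[0,0,0],[0,0,0],1],[[0,0,0],[0,0,0],1]]';python3 q.py
```

```text
time_s: 23.9
tool_pos: [0.7004, -0.0215, 0.1936]
eef_rot: [0.008, 1.0, 0.0, 0.0]
force: [-0.5, 1.4, 3.2]
grip_width: 0.013
89.06171604958914 [ 0.70040087 -0.02150273  0.19361849] [ 0.35894002  0.19325142 -0.14367394]
time_s: 24.15
tool_pos: [0.7004, -0.0216, 0.1936]
eef_rot: [-0.008, 1.0, 0.0, 0.0]
force: [-0.6, 1.5, 4.3]
grip_width: 0.0132
90.88759088226013 [ 0.70039435 -0.02158649  0.19362167] [ 0.49515348  0.26745532 -1.0611088 ]
```

```bash
python3 -m handwheel '[[[0,0,-1.5],[0,0,0],1],[[0,0,0],[0,0,0],0.8],[[0,0,0],[0,0,0],0.6],[[0,0,0],[0,0,0],0.5],[[0,0,0],[0,0,0],0.5],[[0,0,0],[0,0,15],0.5],[[0,0,0],[0,0,35],0.5],[[0,0,0],[0,0,40],0.5],[[0,0,0],[0,30,0],1],[[0,0,0],[0,30,0],1],[[0,0,0],[2,30,0],1],[[0,0,0],[0,0,0],1]]'; python3 q.py
python3 - <<'E'
from h import *
p,d=vision.read_camera("scene");cv2.imwrite("pics/s14.png",cv2.resize(p[180:330,270:470,::-1],None,fx=4,fy=4))
W=cloud("scene",d);Z=W[...,2]
m=(Z>.139)&(Z<.15)&(abs(W[...,0]-.701)<.04)&(abs(W[...,1]+.0215)<.04); print(rect(m,W))
p,d=vision.read_camera("top");cv2.imwrite("pics/t14.png",cv2.resize(p[130:330,140:460,::-1],None,fx=2.5,fy=2.5))
W=cloud("top",d);Z=W[...,2]
m=(Z>.135)&(Z<.15)&(abs(W[...,0]-.701)<.04)&(abs(W[...,1]+.0215)<.04); print(rect(m,W))
E
```

```text
time_s: 25.15
tool_pos: [0.7019, 0.0783, 0.2832]
eef_rot: [-0.003, 1.0, 0.003, 0.0]
force: [-0.3, 2.2, 0.2]
grip_width: 0.0
90.36510858525055 [0.70191567 0.07830581 0.28319098] [ 0.1631835  -0.01457796 -0.03633174]
(array([702. , -22.3]), array([13.4, 44.7]), 89.87, 108)
(array([702.6, -21.3]), array([45.2, 13.3]), 1.09, 132)
```

View pics/s14.png

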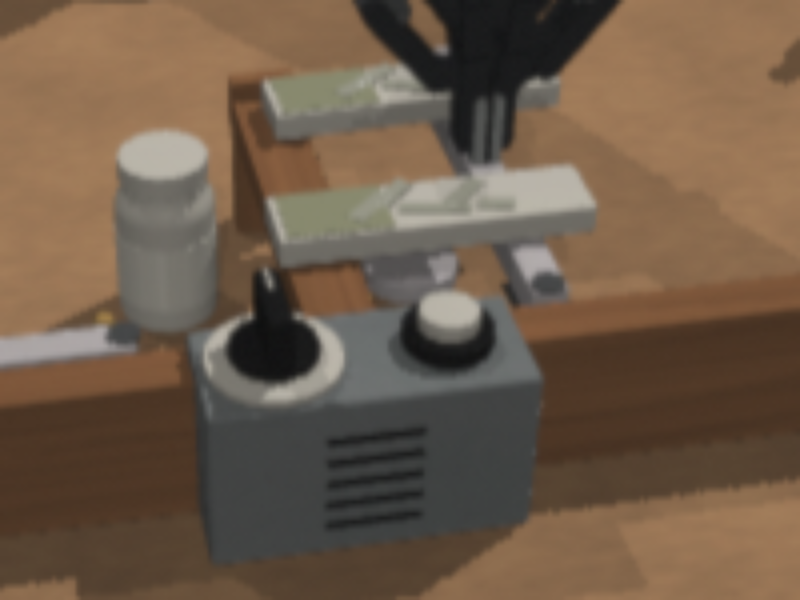

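View pics/t14.png

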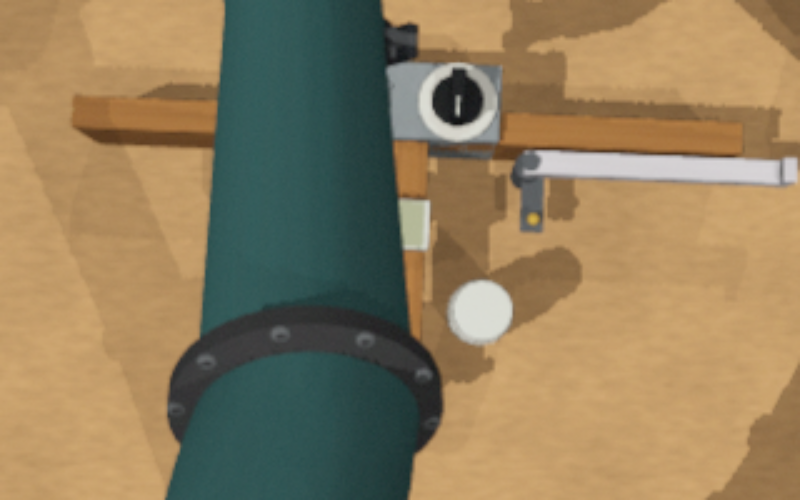

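```bash
python3 -m handwheel '[[[0,0,0],[0,0,0],1],[[0,0,0],[0,0,0],1]]'; python3 -m handwheel '[[[0,0,0],[0,0,-35],1],[[0,0,0],[0,0,-25],1],[[0,0,0],[0,0,-15],1],[[0,0,0],[0,0,0],1],[[0,0,0],[0,0,0],1]]'
```

```text
time_s: 25.42
tool_pos: [0.7021, 0.0659, 0.2828]
eef_rot: [0.004, 1.0, -0.001, -0.0]
force: [0.2, -0.2, 0.3]
grip_width: -0.0005
time_s: 25.83
tool_pos: [0.7018, 0.0664, 0.2073]
eef_rot: [0.003, 1.0, -0.001, -0.001]
force: [-0.3, -0.3, 0.8]
grip_width: 0.0
```

```bash
python3 -m handwheel '[[[0,0,0],[0.5,2.5,-5],1],[[0,0,0],[0,0,-5],1],[[0,0,0],[0,0,-2],1],[[0,0,0],[0,0,0],1]]'; python3 -m handwheel '[[[0,0,0],[0,0,-2],1],[[0,0,0],[0,0,-2],1],[[0,0,0],[0,0,0],1]]'; python3 -m handwheel '[[[0,0,0],[0,0,-2],1],[[0,0,0],[0,0,0],1],[[0,0,0],[0,0,0],1]]'
```

```text
time_s: 26.17
tool_pos: [0.7026, 0.0709, 0.1962]
eef_rot: [0.002, 1.0, 0.0, 0.0]
force: [-0.7, -1.6, 0.3]
grip_width: -0.0001
time_s: 26.42
tool_pos: [0.7031, 0.0709, 0.1925]
eef_rot: [0.002, 1.0, 0.0, 0.001]
force: [0.8, 0.4, 2.4]
grip_width: -0.0003
time_s: 26.67
tool_pos: [0.703, 0.0708, 0.1906]
eef_rot: [0.002, 1.0, 0.0, 0.001]
force: [0.3, 1.2, 3.2]
grip_width: -0.0001
```

```bash
python3 -m handwheel '[[[0,0,0],[0,0,-2],1],[[0,0,0],[0,0,-1],1],[[0,0,0],[0,0,0],1]]'; python3 -m handwheel '[[[0,0,0],[0,0,-1.5],1],[[0,0,0],[0,0,0],1],[[0,0,0],[0,0,0],1]]'
```

```text
time_s: 26.92
tool_pos: [0.7031, 0.0708, 0.1887]
eef_rot: [0.002, 1.0, 0.0, 0.001]
force: [-2.0, -0.7, 11.2]
grip_width: 0.0
time_s: 27.17
tool_pos: [0.7031, 0.0709, 0.1886]
eef_rot: [0.003, 1.0, 0.0, 0.001]
force: [-4.6, -0.5, 15.9]
grip_width: -0.0001
```

The button has bottomed out (tip at 0.116 m, 16 N). Next I'll retreat and verify.

```bash
python3 -m handwheel '[[[0,0,0],[0,0,20],1],[[0,0,0],[0,0,40],1],[[0,0,0],[0,0,40],1],[[0,0,0],[-10,38,0],1],[[0,0,0],[-10,38,0],1],[[0,0,0],[-10,38,0],1],[[0,0,0],[-10,38,0],1],[[0,0,0],[-10,38,0],1],[[0,0,0],[-10,38,0],1],[[0,0,0],[-10,38,0],1],[[0,0,0],[-10,38,0],1],[[0,0,0],[0,0,0],1]]'
python3 - <<'E'
from h import *
p,d=vision.read_camera("top");cv2.imwrite("pics/t15.png",p[:,:,::-1])
W=cloud("top",d);Z=W[...,2];X=W[...,0];Y=W[...,1]
for x in (.588,.490):
    m=(Z>.1)&(Z<.115)&(abs(X-x)<.04)&(abs(Y-.089)<.11); print(rect(m,W),np.nanmedian(Z[m]))
m=(Z>.135)&(Z<.15)&(abs(X-.701)<.04)&(abs(Y+.0215)<.04); print("dial",rect(m,W))
m=(Z>.1)&(Z<.12)&(abs(X-.512)<.06)&(Y>-.12)&(Y<-.01); print("jar",rect(m,W))
m=(Z>.08)&(Z<.096)&(abs(Y-.14)<.02)&(X<.55)&(X>.42)
print(cv2.fitLine(W[m][:,:2].astype(np.float32),cv2.DIST_HUBER,0,.001,.001).ravel())
m=(Z>.08)&(Z<.096)&(abs(X-.645)<.016)&(Y<-.1)&(Y>-.33)
print(cv2.fitLine(W[m][:,:2].astype(np.float32),cv2.DIST_HUBER,0,.001,.001).ravel())
m=(Z>.11)&(Z<.13)&(abs(X-.7025)<.03)&(abs(Y-.069)<.03); print("btn z",np.nanmedian(Z[m]))
E
```

```text
time_s: 28.17
tool_pos: [0.6165, 0.3876, 0.2844]
eef_rot: [-0.005, 1.0, 0.004, -0.002]
force: [-1.2, 2.3, 0.1]
grip_width: 0.0001
(array([589.7,  90.7]), array([179.6,  46.7]), 88.84, 1600) 0.10950376120450908
(array([465.7, 112.5]), array([ 31.8, 173. ]), 0.56, 1101) 0.10959414446123172
dial (array([701.8, -21.3]), array([45.8, 13.2]), 1.18, 134)
jar (array([512.2, -48.6]), array([51.5, 49.4]), 0.31, 431)
[ 0.9998721  -0.01599447  0.5022371   0.14047529]
[ 0.01884559  0.9998224   0.6480044  -0.21578774]
btn z 0.1155382144380093
```

View pics/t15.png

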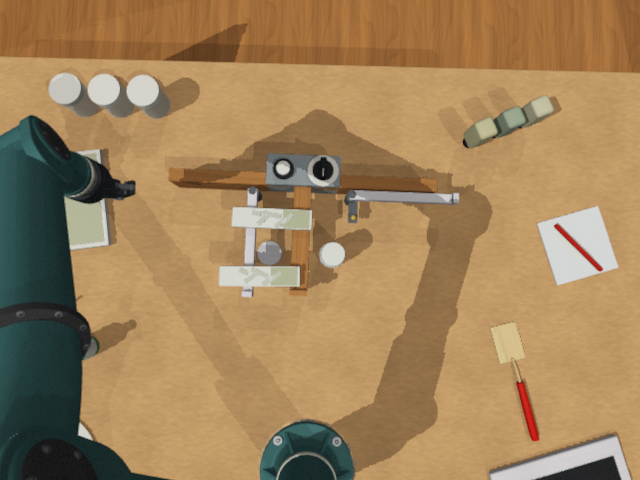

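Run:
```python
from h import *
z=np.load("top0.npz")
for n in (0,1):
    if n: p,d=vision.read_camera("top")
    else: d=z['d']
    W=cloud("top",d);Z=W[...,2];X=W[...,0];Y=W[...,1]
    m=(abs(X-.7025)<.012)&(abs(Y-.069)<.012)&(Z>.09); print("btn",np.nanpercentile(Z[m],[5,50,95]))
m=(Z>.1)&(Z<.115)&(X>.4)&(X<.54)&(Y>-.05)&(Y<.3); print(rect(m,W),np.nanpercentile(Z[m],[5,50,95]))
p,d=vision.read_camera("scene");cv2.imwrite("pics/s16.png",cv2.resize(p[180:330,270:470,::-1],None,fx=4,fy=4))
print(status.get_obs()['force'])
```

```text
btn [0.119046   0.12258194 0.1257604 ]
btn [0.11839546 0.12293264 0.1257346 ]
(array([457.8,  70.5]), array([104.6, 267.6]), 13.16, 1975) [0.10422074 0.10946701 0.11278065]
[ 0.33582653 -0.66384184 -0.39359977]
```

View pics/s16.png

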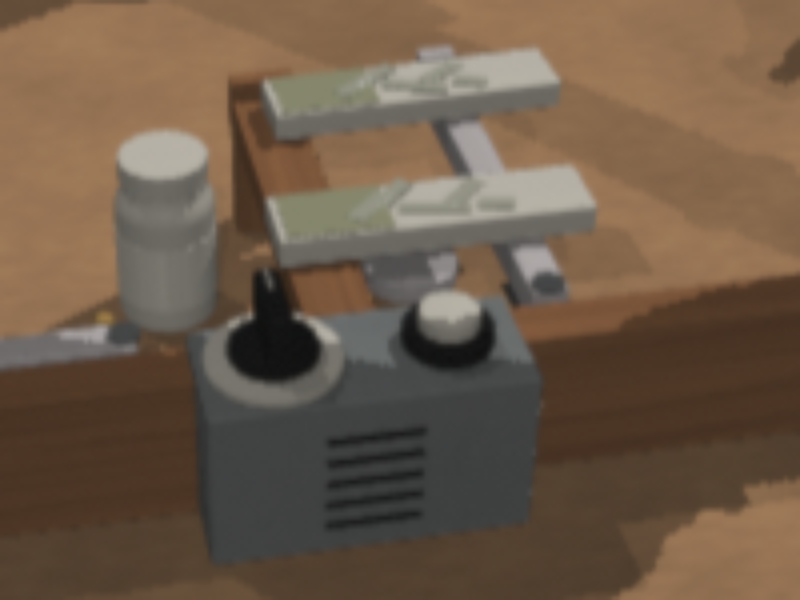

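Run:
```python
from h import *
p,d=vision.read_camera("top")
W=cloud("top",d);Z=W[...,2];X=W[...,0];Y=W[...,1]
m=(Z>.1)&(Z<.115)&(X>.42)&(X<.54)&(Y>-.005)&(Y<.3)
n,l,s,c=cv2.connectedComponentsWithStats(m.astype(np.uint8));k=1+s[1:,4].argmax()
print(rect(l==k,W))
P=W[l==k];A=np.c_[P[:,:2],np.ones(len(P))];print(np.linalg.lstsq(A,P[:,2],rcond=None)[0])
cv2.imwrite("pics/t17.png",cv2.resize(p[170:320,200:400,::-1],None,fx=4,fy=4))
```

```text
(array([460. , 115.3]), array([ 44.4, 178.9]), 1.07, 1603)
[ 0.00019361 -0.0073156   0.11021622]
```

View pics/t17.png

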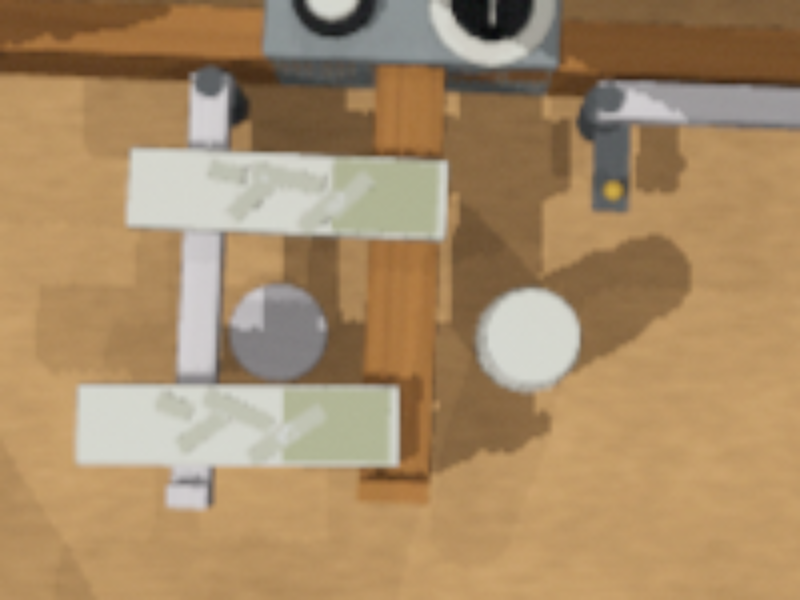

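Everything verifies except the outer panel. It was knocked about 30 mm towards the robot and 25 mm outward after release: it now sits at (460,115), and it was in place in the 21 s picture. It still lies flat, but with little overlap on the middle arm, so I'll re-centre it.

```bash
python3 q.py; python3 -m handwheel '[[[0,0,-7],[-13,-22,0],0],[[0,0,-7],[-13,-22,0],0],[[0,0,-7],[-13,-22,0],0],[[0,0,-7],[-13,-22,0],0],[[0,0,-7],[-13,-22,0],0],[[0,0,-7],[-13,-22,0],0],[[0,0,-7],[-13,-22,0],0],[[0,0,-7],[-13,-22,0],0],[[0,0,-7],[-13,-22,0],0],[[0,0,-7],[-13,-22,0],0],[[0,0,-7],[-13,-22,0],0],[[0,0,-7],[-13,-22,0],0]]'; python3 -m handwheel '[[[0,0,-4],[0,-10,0],0],[[0,0,0],[0,0,0],0],[[0,0,0],[0,0,0],0]]';python3 q.py
```

```text
89.66132712151153 [0.62285464 0.37318319 0.28470416] [-0.11437777 -0.00227304 -0.02945132]
time_s: 29.37
tool_pos: [0.4659, 0.1073, 0.2858]
eef_rot: [0.675, 0.738, -0.0, 0.0]
force: [0.4, -0.2, 1.0]
grip_width: 0.0849
time_s: 29.62
tool_pos: [0.4669, 0.099, 0.2859]
eef_rot: [0.697, 0.717, 0.0, 0.0]
force: [0.2, -0.0, -0.1]
grip_width: 0.0854
1.5807763708054308 [0.46691642 0.0990424  0.28591109] [ 0.03719539 -0.06818127  0.00627436]
```

```bash
python3 -m handwheel '[[[0,0,-0.5],[-7,-9,-20],0],[[0,0,0],[0,0,-35],0],[[0,0,0],[0,0,-35],0],[[0,0,0],[0,0,-20],0],[[0,0,0],[0,0,-12],0],[[0,0,0],[0,0,0],0],[[0,0,0],[0,0,0],0]]'; python3 q.py;  python3 - <<'E'
from h import *
p,d=vision.read_camera("scene");cv2.imwrite("pics/s18.png",cv2.resize(p[180:330,270:470,::-1],None,fx=4,fy=4))
E
```

```text
time_s: 30.2
tool_pos: [0.4602, 0.0921, 0.1631]
eef_rot: [0.699, 0.715, -0.0, -0.0]
force: [-0.6, 0.4, 1.3]
grip_width: 0.0856
1.2939839277544918 [0.46020917 0.09213071 0.16312912] [-0.01219334 -0.01354401  0.01473555]
```

View pics/s18.png

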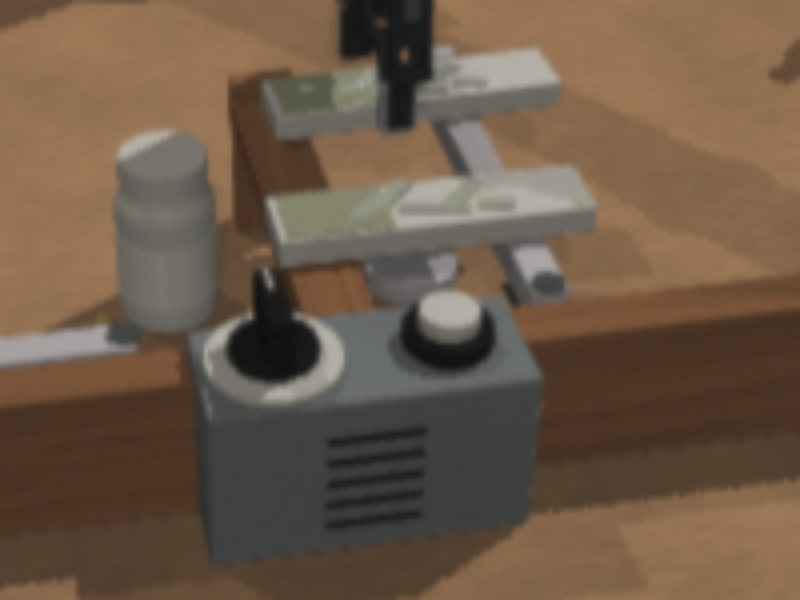

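```bash
python3 -m handwheel '[[[0,0,0],[0,0,-1],0.3],[[0,0,0],[0,0,0],0.4],[[0,0,0],[0,0,0],0.5],[[0,0,0],[0,0,0],0.6],[[0,0,0],[0,0,0],0.7],[[0,0,0],[0,0,0],0.7],[[0,0,0],[0,0,0],0.7]]' 40; python3 -m handwheel '[[[0,0,0],[0,0,5],0.7],[[0,0,0],[0,0,5],0.7],[[0,0,-1],[9,-9,0],0.7],[[0,0,-1],[9,-9,0],0.7],[[0,0,0],[10,-7,0],0.7],[[0,0,0],[0,0,0],0.7],[[0,0,0],[0,0,-4],0.7],[[0,0,0],[0,0,-4],0.7],[[0,0,0],[0,0,0],0.7],[[0,0,0],[0,0,0],0.7]]';python3 -m handwheel '[[[0,0,0],[0,0,-1],0.7],[[0,0,0],[0,0,0],0.7],[[0,0,0],[0,0,0],0.7]]';python3 -m handwheel '[[[0,0,0],[0,0,-1],0.7],[[0,0,0],[0,0,0],0.7]]'
```

```text
time_s: 30.83
tool_pos: [0.4598, 0.092, 0.1635]
eef_rot: [0.699, 0.715, 0.001, 0.0]
force: [-1.2, -1.3, 6.4]
grip_width: 0.0441
time_s: 31.67
tool_pos: [0.4869, 0.0671, 0.164]
eef_rot: [0.712, 0.702, -0.001, -0.001]
force: [0.5, -0.1, -1.8]
grip_width: 0.044
time_s: 31.92
tool_pos: [0.4869, 0.0671, 0.1637]
eef_rot: [0.712, 0.703, -0.0, -0.001]
force: [-1.4, 0.2, 2.3]
grip_width: 0.0442
time_s: 32.08
tool_pos: [0.4869, 0.067, 0.1636]
eef_rot: [0.712, 0.702, 0.0, -0.001]
force: [-4.5, 0.4, 13.0]
grip_width: 0.0442
```

```bash
python3 -m handwheel '[[[0,0,0],[0,0,1],0.4],[[0,0,0],[0,0,0],0.3],[[0,0,0],[0,0,0],0.2],[[0,0,0],[0,0,0],0.1],[[0,0,0],[0,0,0],0],[[0,0,0],[0,0,0],0],[[0,0,0],[0,0,10],0],[[0,0,0],[0,0,30],0],[[0,0,0],[0,0,40],0],[[0,0,0],[0,0,30],0],[[0,0,0],[0,40,0],0],[[0,0,0],[0,40,0],0]]';python3 -m handwheel '[[[0,0,0],[0,40,0],0],[[0,0,0],[0,40,0],0],[[0,0,0],[0,40,0],0],[[0,0,0],[0,40,0],0],[[0,0,0],[0,40,0],0],[[0,0,0],[0,30,0],0],[[0,0,0],[0,0,0],0],[[0,0,0],[0,0,0],0],[[0,0,0],[0,0,0],0]]'
python3 - <<'E'
from h import *
p,d=vision.read_camera("top");W=cloud("top",d);Z=W[...,2];X=W[...,0];Y=W[...,1]
m=(Z>.1)&(Z<.115)&(X>.42)&(X<.62)&(Y>-.02)&(Y<.25)
n,l,s,c=cv2.connectedComponentsWithStats(m.astype(np.uint8))
for k in range(1,n):
    if s[k,4]>300:
        P=W[l==k];A=np.c_[P[:,:2],np.ones(len(P))];print(rect(l==k,W),np.median(P[:,2]),np.linalg.lstsq(A,P[:,2],rcond=None)[0][:2])
m=(Z>.135)&(Z<.15)&(abs(X-.701)<.04)&(abs(Y+.0215)<.04); print("dial",rect(m,W))
m=(Z>.1)&(Z<.12)&(abs(X-.512)<.06)&(Y>-.12)&(Y<-.02); print("jar",rect(m,W))
m=(Z>.08)&(Z<.096)&(abs(Y-.14)<.02)&(X<.56)&(X>.42)
print(cv2.fitLine(W[m][:,:2].astype(np.float32),cv2.DIST_HUBER,0,.001,.001).ravel())
m=(Z>.08)&(Z<.096)&(abs(X-.645)<.016)&(Y<-.1)&(Y>-.33)
print(cv2.fitLine(W[m][:,:2].astype(np.float32),cv2.DIST_HUBER,0,.001,.001).ravel())
cv2.imwrite("pics/t19.png",p[:,:,::-1]);print(status.get_obs()['tool_pos'],np.abs(status.get_obs()['qd']).max())
E
```

```text
time_s: 33.08
tool_pos: [0.4892, 0.1453, 0.2769]
eef_rot: [0.714, 0.7, 0.003, 0.001]
force: [1.1, 0.7, 0.3]
grip_width: 0.0856
time_s: 33.83
tool_pos: [0.4875, 0.3758, 0.2738]
eef_rot: [0.712, 0.702, -0.001, 0.0]
force: [0.1, -0.4, 0.4]
grip_width: 0.0853
(array([589.6,  90.7]), array([179.8,  46.8]), 89.28, 1590) 0.10941999933412042 [ 0.01013487 -0.00540976]
(array([488.9,  89.8]), array([179.6,  45. ]), 89.88, 1612) 0.10947615801738975 [ 0.00499156 -0.00624419]
dial (array([702. , -21.3]), array([45.6, 13.3]), 1.35, 133)
jar (array([512.1, -48.8]), array([51.5, 49.5]), 1.28, 432)
[ 0.99985844 -0.01682467  0.49335527  0.14072497]
[ 0.01725107  0.99985117  0.6481994  -0.21230051]
[0.48779926 0.37490285 0.27389509] 0.012707557866070217
```

View pics/t19.png

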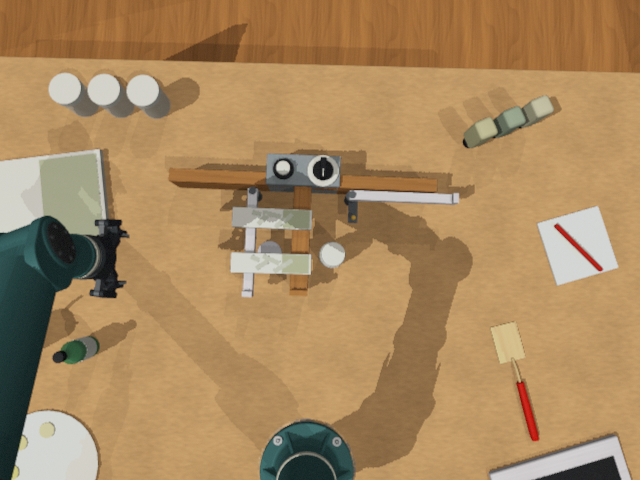

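```bash
python3 -c "
from cell import env;print(env.finish_job())"
```

```text
the job is handed in; nothing more can be done
None
```

The job is finished and handed in at about 34 s of the 192 s allowed; `finish_job` reported no verdict.

**What I did**
- **Braces:** The jar stood in the right bay. I swung the left brace out until it pushed back at about 17 N against its end stop, and folded the right brace flat onto the rail.
- **Panels:** Only two panels were there. I laid both across the middle arm and the left brace, painted face up.
- **Dial:** I turned it counter-clockwise until it met the zero stop (wrist torque about 1 N m).
- **Start button:** I pressed it until it bottomed out, at about 16 N.

**Panel knocked aside:** After I let go of the outer panel, it was shifted about 30 mm towards the robot and 25 mm outward. I only noticed this after pressing start. It still lay flat across both arms when start was pressed, but with only about 20 mm on the middle arm. I then picked it up and put it back in line, which came after the button press.

**Last checks from the top camera**

| Item | Reading |
|---|---|
| Left brace | parallel to the middle arm within about 0.002 rad |
| Right brace | parallel to the rail within about 0.002 rad |
| Panels | underside at about 91 mm, level within about 0.012 rad, square within about 1°, centred about 65 mm off the rack's centreline |
| Jar | unmoved within 0.3 mm, upright |

**One disagreement:** The top camera read the dial bar about 2° (0.04 rad) off the rack's x axis, on the far side of the stop. An earlier scene-camera reading was about 1° off. I put this down to measurement error, and both are inside the 0.08 rad limit. No check failed.

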